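# Fit the water filters and snap their clips shut

## Robot

A 7-joint arm with a two-finger parallel gripper is mounted at the origin on the work surface. World frame = base frame: x ahead of the robot, y to its left, z up, the work surface at z = 0. Lengths are in m, angles in rad, forces in N, time in s.
With the tool pointing down it reaches from about 0.4 to 0.85 m from the base axis. Payload 10.4 kg.
Tool frame: the origin (TCP) lies midway between the tips of the shut fingers; the grasp point (between the pads) lies 19 mm behind it; z points along the fingers, y is the line along which they close (so a half turn about z gives the same grasp; the last joint's range is limited). The gripper opens to 87 mm and grips with 3 to 60 N. Pads are 19 mm wide; open, the fingers measure 117 mm over their backs; the gripper's body (75 mm by 190 mm) begins 51 mm behind the grasp point.
Start: joints at [-0.023, 0.332, -0.065, 1.46, 0.022, 1.35, -0.088], TCP at [0.625, 0, 0.195] pointing down, gripper open.
Joint ranges: [-2.6, 2.6], [-0.5, 2.12], [-1.47, 1.34], [0.16, 2.42], [-1.27, 4.41], [0.06, 2.06], [-2.6, 2.6]. Speed limits (rad/s): [2.22, 2.22, 2.79, 2.79, 3.14, 3.14, 3.14].

## Interface

Orientations are given as a unit quaternion [x, y, z, w].
In Python, from bench import r gives the robot as it stands.
- The arm moves only by the tool arm_command, never from a script. Its argument "moves" is one flat list of numbers, 4 for each row, row after row: the shift along the tool's x, y, z in cm, then the turn about the tool's z in degrees. A call has 1 to 12 rows; each row shifts and turns the commanded pose from where the row before left it, along the tool's axes as they then stand; what a row does not reach is not made up. A row lasts 1/12 s, in which the tool goes at most 41.7 mm and 7.16 degrees, less where a joint would pass 70% of its speed; a pose out of reach is approached as far as the arm can. A call with a gripper value outside its range is refused whole. "fingers" is the opening in per cent of the stroke, from 0 (shut) to 100 (fully open), set as the call begins (left out, the last holds). The fingers move at their own pace and stop on an object; "squeeze" is the grip in N (left out, the last holds). Time passes only in rows, so rows that do not move let the fingers close. It gives the time, the measured TCP pose, the force, the opening and the grip force at its end, in the units of the state.
- r.read_state(): the state, without advancing time (a new reading comes with each control period).
- r.camera(name): name is "scene" or "side" or "wrist"; returns the picture (384x512x3 uint8, red, green, blue); there is no depth.
- r.camera_info(name): a dict with "fx", "fy", "cx", "cy" (pixels), "origin" and "attitude" of the camera in the world. Camera axes: x right, y up, looking along -z (the intrinsics and any distortion apply to the point x, -y, -z); pixel columns grow to the right and rows downward; lengths in m; the calibration is good to about 2 mm. The wrist camera is an equidistant fisheye: a pixel r from the principal point sees the ray r / f radians off the axis. A picture is of the moment at which its call begins: read the wrist's pose just before it. camera_info takes no time and is no camera call; for the wrist camera it gives the pose at the moment of the call.
- r.close_job(): hands the job in; it is judged then, once.
The state is a dict: "time": time; "joint_positions": joint angles; "joint_vel": joint speeds; "joint_torque": joint torques, N m; "ee_pos": TCP position; "eef_rot": TCP orientation; "ft_force": force on the tool from outside, world axes, zero at the start; "torque": the same for the moment, N m; "width": finger opening in m; "grip_force": force on a finger pad.
Only numpy, scipy, OpenCV 4.12 (cv2) and the standard library are available. Lean on these libraries where they do the work, as an engineer would, in place of code of your own. Each camera call takes 0.05 s, during which the arm holds its last target. There are 200 camera calls.

## Task

Fit all the water filters lying in front of the rack: lay each one in the V-cradle of a bay of its own and push it gently along, through the open snap clip, until it is fully home against the black rubber inlet face. Then squeeze the ears of the clip over each filter together with the hose-clip pliers, not with the fingers, until it clicks and stays shut (empty bays need nothing), and leave the pliers lying flat in the stainless steel dish. Do not disturb the other things on the shelf.

Things in the scene. Friction and masses are not known exactly. Their poses are not given: they have to be found in the camera images.
- rack: filter rack: base plate 235 x 296 mm fixed on the shelf, four parallel grey V-cradles (90 degree V, bottom 10 mm, edges 27 mm above the shelf) from rack x = -80 to 112 mm at y = -105, -35, 35, 105 mm (bays 1 to 4), gap for the clip at x = 49 to 71. Origin on the underside; x along the cradles to the inlets, z up. The white inlet header, up to 84 mm high, closes the far end
- clip1: snap clip of bay 1: black nylon hose clip at rack x = 60, y = -105 mm, two half rings (inside radius 20 mm), each with a flat upright ear. Origin: hinge pin, 14 mm above the shelf; axes as the rack. Ears: above the hinge, 57 to 90 mm above the shelf, 16 mm long in x, 26 mm over both outsides when open, 9 mm shut. A white latch housing stands behind them from x = 23 mm on
- snap1 (a joint): closing of the clip of bay 1: 0 = sprung open, 0.13 rad = clicked shut (both halves move together). It takes about 10 N on each ear to start it; past about 0.09 rad it snaps over by itself and stays shut at 0.13; let go before that, it springs back to 0
- seat1 (a point): bay 1: the point where the middle of a filter lies when it is home, its far end against the round black rubber inlet face at rack x = 110 mm (rack x = 60, y = -105 mm, 35.5 mm above the shelf: the axis height of any filter lying in a cradle)
- filter1: inline water filter: white plastic cylinder with grey bands, 36 mm diameter, 100 mm long, 0.2 kg, lying on the shelf in front of the rack, 75 mm from the next thing. Origin at the middle of its axis, x along the axis; either end may go first, any bay will do. Absent in some runs
- clip2: snap clip of bay 2: black nylon hose clip at rack x = 60, y = -35 mm, two half rings (inside radius 20 mm), each with a flat upright ear. Origin: hinge pin, 14 mm above the shelf; axes as the rack. Ears: above the hinge, 57 to 90 mm above the shelf, 16 mm long in x, 26 mm over both outsides when open, 9 mm shut. A white latch housing stands behind them from x = 23 mm on
- snap2 (a joint): closing of the clip of bay 2: 0 = sprung open, 0.13 rad = clicked shut (both halves move together). It takes about 10 N on each ear to start it; past about 0.09 rad it snaps over by itself and stays shut at 0.13; let go before that, it springs back to 0
- seat2 (a point): bay 2: the point where the middle of a filter lies when it is home, its far end against the round black rubber inlet face at rack x = 110 mm (rack x = 60, y = -35 mm, 35.5 mm above the shelf: the axis height of any filter lying in a cradle)
- filter2: inline water filter: white plastic cylinder with grey bands, 36 mm diameter, 100 mm long, 0.2 kg, lying on the shelf in front of the rack, 75 mm from the next thing. Origin at the middle of its axis, x along the axis; either end may go first, any bay will do. Absent in some runs
- clip3: snap clip of bay 3: black nylon hose clip at rack x = 60, y = 35 mm, two half rings (inside radius 20 mm), each with a flat upright ear. Origin: hinge pin, 14 mm above the shelf; axes as the rack. Ears: above the hinge, 57 to 90 mm above the shelf, 16 mm long in x, 26 mm over both outsides when open, 9 mm shut. A white latch housing stands behind them from x = 23 mm on
- snap3 (a joint): closing of the clip of bay 3: 0 = sprung open, 0.13 rad = clicked shut (both halves move together). It takes about 10 N on each ear to start it; past about 0.09 rad it snaps over by itself and stays shut at 0.13; let go before that, it springs back to 0
- seat3 (a point): bay 3: the point where the middle of a filter lies when it is home, its far end against the round black rubber inlet face at rack x = 110 mm (rack x = 60, y = 35 mm, 35.5 mm above the shelf: the axis height of any filter lying in a cradle)
- filter3: inline water filter: white plastic cylinder with grey bands, 36 mm diameter, 100 mm long, 0.2 kg, lying on the shelf in front of the rack, 75 mm from the next thing. Origin at the middle of its axis, x along the axis; either end may go first, any bay will do. Absent in some runs
- clip4: snap clip of bay 4: black nylon hose clip at rack x = 60, y = 105 mm, two half rings (inside radius 20 mm), each with a flat upright ear. Origin: hinge pin, 14 mm above the shelf; axes as the rack. Ears: above the hinge, 57 to 90 mm above the shelf, 16 mm long in x, 26 mm over both outsides when open, 9 mm shut. A white latch housing stands behind them from x = 23 mm on
- snap4 (a joint): closing of the clip of bay 4: 0 = sprung open, 0.13 rad = clicked shut (both halves move together). It takes about 10 N on each ear to start it; past about 0.09 rad it snaps over by itself and stays shut at 0.13; let go before that, it springs back to 0
- seat4 (a point): bay 4: the point where the middle of a filter lies when it is home, its far end against the round black rubber inlet face at rack x = 110 mm (rack x = 60, y = 105 mm, 35.5 mm above the shelf: the axis height of any filter lying in a cradle)
- filter4: inline water filter: white plastic cylinder with grey bands, 36 mm diameter, 100 mm long, 0.2 kg, lying on the shelf in front of the rack, 75 mm from the next thing. Origin at the middle of its axis, x along the axis; either end may go first, any bay will do. Absent in some runs
- pliers: hose-clip pliers lying flat, 176 mm long, 18 mm thick, 0.17 kg, sprung open. Origin: the pivot, on the underside; x to the jaws, z up. Flat biting faces at x = 49 to 78, 2 to 16 mm above the underside, 37 mm apart at x = 65 when open. Handles x = -26 to -98 mm, 18 mm high; at x = -50 mm 57 mm over their outsides open, 33 mm shut. Centre of mass at x = -48 mm
- pliers_arm (a joint): closing of the pliers: 0 = open, 0.47 rad = shut. The spring holds them open against a grip of up to about 9 N on the handles at x = -50 mm; shutting them takes about 12 N there, squeezing a clip shut about 25 N in all
- dish: shallow rectangular stainless steel dish, floor 250 x 180 mm and 3 mm thick, rim 14 mm high. Origin at the centre of the underside; x along its length. Fixed.
- jar: bystander: glass jar with clamp lid, 68 mm diameter, 107 mm high, origin under its centre
- funnel: bystander: dark silicone funnel standing mouth down, 100 mm diameter, 95 mm high, origin under its centre
- shoe_horn: bystander: white plastic shoe horn lying flat beside the rack, 203 mm long along its y, 35 mm wide, 6 mm thick
- nail_brush: bystander: wooden nail brush 90 x 40 x 30 mm, lying in the row of filters, long side along x, origin under its centre
Things that resemble listed ones, but are neither listed nor needed, are in the scene too. What is shaped like the filter2 but purple or turquoise is not meant.

How it is judged:
By the outcome, as a careful person would: the job done as asked, in the order asked, and still so for the second after the job is handed in, with the robot touching nothing.
Of filter1, filter2, filter3, filter4 only 3 to 4 are there at a start; the rules pass over those that are not, and their reading is None.
At some moment in a run one of pliers may be knocked a few centimetres aside while the robot is not near it.
It also fails if it takes over 210 s, if anything falls off the work surface, if the arm or the gripper's body presses on something with over 40 N, if the wrist force passes 120 N, or if a joint passes its speed limit or range.

## Working session

There is one attempt and no reset: what is moved stays moved. The work goes in short steps, Python scripts to look and compute and a tool call to move; the robot and the scene stay as the last step left them, time stands still between calls to the robot, and variables do not carry over. Pictures are saved under pics/ and viewed, at most 14 in all, crops included, and the job is handed in when it is done.

Besides the shell and the picture viewer there is one more tool, called after "Call:" in YAML: its name, and indented under it one key for each argument. arm_command: Moves the arm, as the interface text tells. Its arguments: {"type":"object","properties":{"moves":{"type":"array"},"fingers":{"type":"number"},"squeeze":{"type":"number"}},"required":["moves"]}

```bash
ls; mkdir -p pics
python3 - <<'E'
from bench import r
import cv2
for n in("scene","side","wrist"):
    i=r.camera_info(n);print(n,i)
    cv2.imwrite(f"pics/{n}0.png",cv2.cvtColor(r.camera(n),cv2.COLOR_RGB2BGR))
print(r.read_state())
E
```

```text
pics
scene {'fx': 409.1151180653605, 'fy': 409.1151180653605, 'cx': 259.6212507579464, 'cy': 188.21819585328873, 'origin': array([ 1.37422372, -0.07519565,  1.05097489]), 'attitude': array([0.26543393, 0.24222171, 0.64905469, 0.67052329])}
side {'fx': 370.657602395253, 'fy': 370.657602395253, 'cx': 256.08834108745486, 'cy': 188.8460028076054, 'origin': array([ 0.05407875, -0.96089939,  0.67721958]), 'attitude': array([ 0.48743537, -0.09144706, -0.18367933,  0.84870849])}
wrist {'fx': 297.3186396354542, 'fy': 297.3186396354542, 'cx': 251.81661569942847, 'cy': 192.52825526047064, 'origin': array([0.62475935, 0.08139202, 0.38404114]), 'attitude': array([-1.50507774e-01,  8.59738733e-04, -4.65038562e-05,  9.88608451e-01])}
{'time': 0.15, 'joint_positions': array([-0.02260282,  0.33274996, -0.06471863,  1.46074331,  0.02160649,
        1.34990819, -0.08851035]), 'joint_vel': array([-4.85594133e-04, -8.01411920e-04,  1.32936847e-03, -1.49206696e-03,
        8.62111493e-05, -1.01100278e-03,  6.87322158e-04]), 'joint_torque': array([ 1.82067095e-03, -6.23630190e+01,  2.54254905e-02, -3.90143681e+01,
       -6.11935230e-02,  3.71907104e-02, -1.53469024e-06]), 'ee_pos': array([6.24672767e-01, 8.81109756e-06, 1.94024677e-01]), 'eef_rot': array([ 7.07096662e-01,  7.07116681e-01, -4.10127838e-04, -3.76227390e-04]), 'ft_force': array([-0.75365482, -0.57127668,  1.1477585 ]), 'torque': array([-0.03023256, -0.02105141, -0.08641213]), 'grip_force': 0.0, 'width': 0.08698235695923816}
```

View pics/scene0.png

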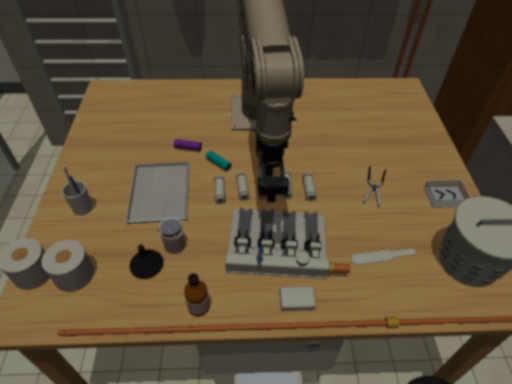

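View pics/side0.png

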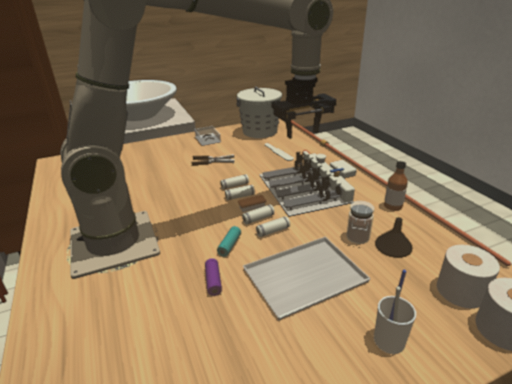

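View pics/wrist0.png

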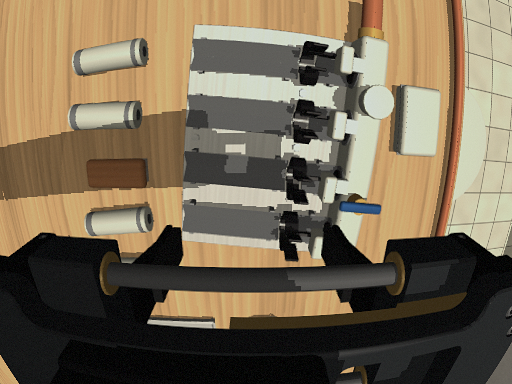

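The scene shows four white filters with the brown brush in their row: side (235,182), (240,192), (258,214) and (272,227). All four bays are therefore needed. The purple and turquoise cylinders at scene (188,145) and (218,160) are decoys. The pliers are near scene (375,185) and the large dish near (160,193). I'll raise the wrist camera for a measuring view.

Call:
arm_command:
  moves: [-3.5, 0, -3, 0, -3.5, 0, -3, 0, -3.5, 0, -3, 0, -3.5, 0, -3, 0, 0, 0, 0, 0, 0, 0, 0, 0]

```text
time: 0.65
ee_pos: [0.6253, -0.1291, 0.3045]
eef_rot: [0.709, 0.706, 0.001, 0.001]
ft_force: [1.1, -0.0, -0.9]
width: 0.0871
grip_force: 0.0
```

```bash
cat > h.py <<'E'
from bench import r
import numpy as np, cv2
from scipy.spatial.transform import Rotation as R
def cam(n):
    i=r.camera_info(n); return i, r.camera(n)
def proj(i,n,P):
    p=(np.atleast_2d(P)-i["origin"])@R.from_quat(i["attitude"]).as_matrix()
    x,y,z=p[:,0],-p[:,1],-p[:,2]
    if n=="wrist":
        rr=np.hypot(x,y); k=np.arctan2(rr,z)/np.maximum(rr,1e-9)
    else: k=1/z
    return np.c_[i["cx"]+i["fx"]*k*x, i["cy"]+i["fy"]*k*y]
def unproj(i,n,uv,h):
    uv=np.atleast_2d(np.array(uv,float)); a=(uv[:,0]-i["cx"])/i["fx"]; b=(uv[:,1]-i["cy"])/i["fy"]
    if n=="wrist":
        t=np.hypot(a,b); s=np.sin(t)/np.maximum(t,1e-9); d=np.c_[a*s,-b*s,-np.cos(t)]
    else: d=np.c_[a,-b,-np.ones_like(a)]
    d=d@R.from_quat(i["attitude"]).as_matrix().T
    return i["origin"]+d*((h-i["origin"][2])/d[:,2])[:,None]
def ortho(i,n,img,x0,x1,y0,y1,h,s):
    "top view at height h, up = +x, right = -y ; s px per m"
    xs=np.arange(x1,x0,-1/s); ys=np.arange(y1,y0,-1/s); Y,X=np.meshgrid(ys,xs)
    m=proj(i,n,np.c_[X.ravel(),Y.ravel(),np.full(X.size,h)]).astype(np.float32).reshape(*X.shape,2)
    return cv2.remap(img,m[...,0],m[...,1],cv2.INTER_LINEAR)
def save(f,im): cv2.imwrite("pics/"+f,cv2.cvtColor(im,cv2.COLOR_RGB2BGR))
E
python3 - <<'E'
from h import *
print(r.read_state()["ee_pos"],r.read_state()["eef_rot"])
i,im=cam("wrist"); np.save("w1.npy",im); import pickle; pickle.dump(i,open("w1.pkl","wb"))
print(i)
o=ortho(i,"wrist",im,0.42,0.85,-0.2,0.25,0.018,1333)
save("w1o.png",o); print(o.shape)
E
```

```text
[ 0.62530156 -0.12913746  0.30451186] [7.08557642e-01 7.05651512e-01 5.62763002e-04 1.30175895e-03]
{'fx': 297.3186396354542, 'fy': 297.3186396354542, 'cx': 251.81661569942847, 'cy': 192.52825526047064, 'origin': array([ 0.6250414 , -0.04753965,  0.49450646]), 'attitude': array([-1.50989352e-01, -7.15540906e-04, -2.34885335e-03,  9.88532340e-01])}
(574, 600, 3)
```

View pics/w1o.png

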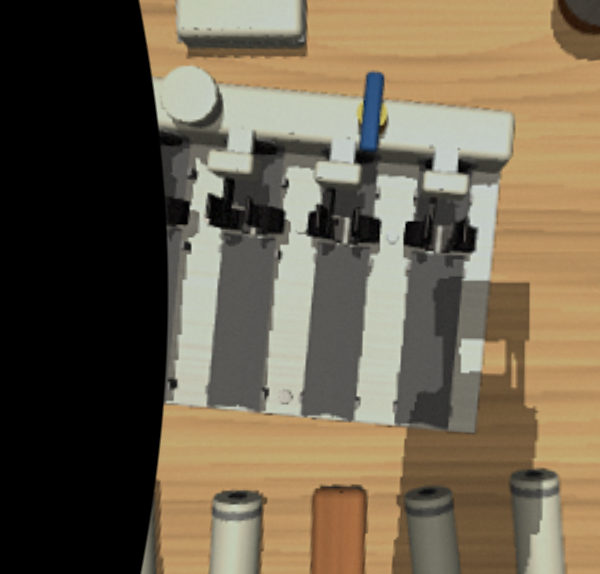

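```bash
cat > ov.py <<'E'
from h import *
import pickle
w0={'fx':297.3186396354542,'fy':297.3186396354542,'cx':251.81661569942847,'cy':192.52825526047064,'origin':np.array([0.62475935,0.08139202,0.38404114]),'attitude':np.array([-1.50507774e-01,8.59738733e-04,-4.65038562e-05,9.88608451e-01])}
i0,im0=w0,cv2.cvtColor(cv2.imread("pics/wrist0.png"),cv2.COLOR_BGR2RGB)
i1,im1=pickle.load(open("w1.pkl","rb")),np.load("w1.npy")
def fit(p):pass
def T(p,P):
    c,s=np.cos(p[2]),np.sin(p[2]); P=np.atleast_2d(np.array(P,float))
    return np.c_[p[0]+c*P[:,0]-s*P[:,1],p[1]+s*P[:,0]+c*P[:,1],P[:,2]]
def lines(p):
    L=[]
    for y in(-.105,-.035,.035,.105):
        for e in(-.017,.017): L.append(T(p,[[-.08,y+e,.027],[.049,y+e,.027]]))
        L.append(T(p,[[-.08,y-.017,.027],[-.08,y,.010],[-.08,y+.017,.027]]))
        for e in(-.013,.013): L.append(T(p,[[.052,y+e,.09],[.068,y+e,.09],[.068,y+e,.057],[.052,y+e,.057],[.052,y+e,.09]]))
    return L
def draw(i,im,p,crop,s):
    u0,v0,u1,v1=crop; o=cv2.resize(im[v0:v1,u0:u1],None,fx=s,fy=s,interpolation=cv2.INTER_CUBIC)
    for l in lines(p):
        q=((proj(i,"wrist",l)-[u0-.5,v0-.5])*s).astype(int)
        cv2.polylines(o,[q],False,(255,0,0),1)
    return o
E
python3 - <<'E'
from ov import *
from scipy.optimize import minimize
g0=cv2.GaussianBlur(cv2.cvtColor(im0,cv2.COLOR_RGB2GRAY),(0,0),.7).astype(np.float32);g1=cv2.GaussianBlur(cv2.cvtColor(im1,cv2.COLOR_RGB2GRAY),(0,0),.7).astype(np.float32)
def samp(i,g,P):
    q=proj(i,"wrist",P).astype(np.float32); return cv2.remap(g,q[:,0],q[:,1],cv2.INTER_LINEAR).ravel()
xs=np.linspace(-.075,.045,40)
def cost(p,sets=((i0,g0,(-.105,-.035,.035,.105)),(i1,g1,(-.105,-.035,.035)))):
    t=0
    for i,g,ys in sets:
        for y in ys:
            for s in(-1,1):
                f=lambda d,z:samp(i,g,T(p,np.c_[xs,np.full(40,y+s*(.017+d)),np.full(40,z)]))
                t-=np.mean(np.clip(np.abs(f(.002,.027)-f(-.002,.027)),0,60))
            f=np.linspace(-.012,.012,9)
            e=lambda d:samp(i,g,T(p,np.c_[np.full(9,-.08+d),y+f,.01+np.abs(f)]))
            t-=np.mean(np.clip(np.abs(e(-.002)-e(.002)),0,60))
    return t
best=min((minimize(cost,[.62+dx,.005+dy,-.09],method="Nelder-Mead",options=dict(initial_simplex=[[.62+dx,.005+dy,-.09],[.628+dx,.005+dy,-.09],[.62+dx,.013+dy,-.09],[.62+dx,.005+dy,-.06]])) for dx in(-.01,0,.01) for dy in(-.01,0,.01)),key=lambda m:m.fun)
p=best.x; print(p,best.fun, p[2]*57.3)
a=draw(i0,im0,p,(60,10,400,270),2.3); save("ov0.png",a)
E
```

```text
[ 0.62165435  0.03168138 -0.09546474] -750.17431640625 -5.470129323770054
```

View pics/ov0.png

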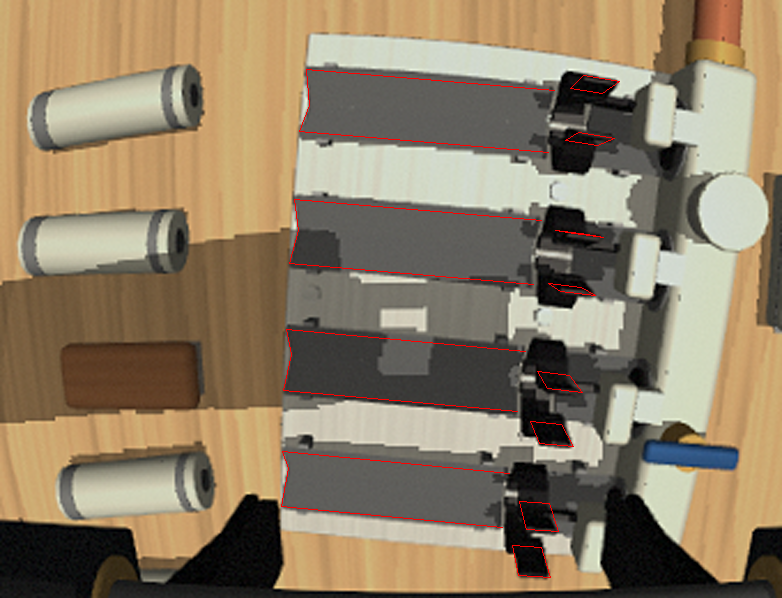

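The fit lines up with all four cradles, giving the rack at (0.622, 0.032) and yaw -5.5°. Next I'll measure the filters, pliers and dish.

Run:
```python
from ov import *
s=1000
for n,i,im in(("w0",i0,im0),("w1",i1,im1)):
    o=ortho(i,"wrist",im,.38,.56,-.2,.26,.018,s)
    hsv=cv2.cvtColor(o,cv2.COLOR_RGB2HSV)
    m=((hsv[...,1]<70)&(hsv[...,2]>60)).astype(np.uint8)
    m=cv2.morphologyEx(m,cv2.MORPH_CLOSE,np.ones((5,5))); m=cv2.morphologyEx(m,cv2.MORPH_OPEN,np.ones((5,5)))
    for c in cv2.findContours(m,cv2.RETR_EXTERNAL,cv2.CHAIN_APPROX_NONE)[0]:
        if cv2.contourArea(c)>800:
            (u,v),(w,h),a=cv2.minAreaRect(c); b=cv2.boxPoints(((u,v),(w,h),a))
            e=b[1]-b[0] if np.hypot(*(b[1]-b[0]))>np.hypot(*(b[2]-b[1])) else b[2]-b[1]
            dx,dy=-e[1],-e[0]; yaw=np.degrees(np.arctan2(dy,dx)); yaw=(yaw+90)%180-90
            print(n,"x %.3f y %.3f size %d %d yaw %.1f"%(.56-v/s,.26-u/s,w,h,yaw))
i,im=cam("scene")
o=ortho(i,"scene",im,.25,.65,-.55,.6,0.009,650); print(o.shape)
# scene zoom of pliers and dish
a=ortho(i,"scene",im,.3,.62,.2,.62,.009,900); b=ortho(i,"scene",im,.35,.72,-.5,-.12,.003,900)
h=max(a.shape[0],b.shape[0]); pad=lambda z:cv2.copyMakeBorder(z,0,h-z.shape[0],0,0,cv2.BORDER_CONSTANT)
save("pd.png",np.hstack([pad(a),pad(b)])); print(a.shape,b.shape)
```

```text
w0 x 0.430 y 0.074 size 35 102 yaw -2.7
w0 x 0.432 y -0.076 size 109 37 yaw 6.4
w0 x 0.436 y 0.153 size 113 35 yaw 1.1
w0 x 0.547 y -0.059 size 89 34 yaw 84.5
w0 x 0.552 y 0.127 size 17 110 yaw -90.0
w1 x 0.430 y 0.075 size 36 101 yaw -2.7
w1 x 0.430 y -0.076 size 101 35 yaw 6.3
w1 x 0.441 y -0.154 size 109 35 yaw 4.1
w1 x 0.545 y 0.024 size 30 205 yaw -90.0
(260, 748, 3)
(288, 378, 3) (333, 342, 3)
```

View pics/pd.png

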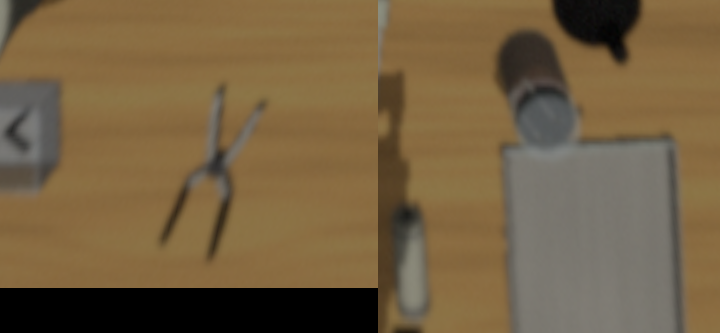

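Pliers: pivot at panel pixel (217,165), about (0.437, 0.379), jaws towards +x, yaw about -19°. They are the only pliers visible. Dish: centre about (0.434, -0.357), long side along x. I'll check the outer filters and work out the first reach.

```bash
cat > d.py <<'E'
from ov import *
import sys
RK=np.array([0.62165,0.03168,-0.09546])
def yaw_now():
    m=R.from_quat(r.read_state()["eef_rot"]).as_matrix(); return np.degrees(np.arctan2(m[1,0],m[0,0]))
def go(x,y,z,yaw):
    "turn then shift, cm/deg in tool axes, from the measured pose"
    s=r.read_state(); t=-((yaw-yaw_now()+180)%360-180); a=np.radians(yaw)
    dx,dy,dz=np.array([x,y,z])-s["ee_pos"]
    print("turn %.1f  x %.2f y %.2f z %.2f cm"%(t,100*(dx*np.cos(a)+dy*np.sin(a)),100*(dx*np.sin(a)-dy*np.cos(a)),-100*dz))
def bay(X,Y): return T(RK,[[X,Y,0]])[0][:2]
E
python3 - <<'E'
from d import *
f=lambda l:np.array(l)/2.3+[60,10]
for n,l in(("A",[(40,121),(189,93)]),("B",[(31,247),(180,239)]),("C",[(67,492),(204,477)])):
    P=unproj(i0,"wrist",f(l),.018); e=P[1]-P[0]; print(n,P[:,:2].round(4).tolist(),"mid",P.mean(0).round(3),"len %.3f yaw %.1f"%(np.hypot(*e[:2]),np.degrees(np.arctan2(e[1],e[0]))))
i,im=cam("side"); a=ortho(i,"side",im,.36,.5,-.22,.22,.018,1600); save("sd.png",a);print(a.shape,yaw_now())
E
```

```text
A [[0.3874, 0.152], [0.4861, 0.1547]] mid [0.437 0.153 0.018] len 0.099 yaw 1.6
B [[0.3775, 0.0761], [0.479, 0.0725]] mid [0.428 0.074 0.018] len 0.102 yaw -2.0
C [[0.3803, -0.082], [0.4812, -0.0688]] mid [ 0.431 -0.075  0.018] len 0.102 yaw 7.4
(225, 704, 3) 90.10830276057511
```

View pics/sd.png

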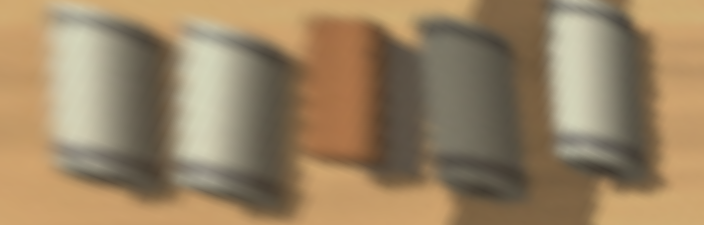

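```bash
cat >> d.py <<'E'
def seq(ps):
    s=r.read_state(); p=[*s["ee_pos"],yaw_now()]
    for q in ps:
        t=-((q[3]-p[3]+180)%360-180); a=np.radians(q[3]); dx,dy,dz=np.array(q[:3])-p[:3]
        print("turn %.1f  x %.2f y %.2f z %.2f"%(t,100*(dx*np.cos(a)+dy*np.sin(a)),100*(dx*np.sin(a)-dy*np.cos(a)),-100*dz)); p=q
def filt(x,y,yaw,Y,off=.02):
    a=np.radians(yaw); gx,gy=x-off*np.cos(a),y-off*np.sin(a); bx,by=bay(-.02-off,Y)
    seq([(gx,gy,.07,yaw),(gx,gy,.009,yaw),(gx,gy,.10,yaw),(bx,by,.10,-5.47),(bx,by,.028,-5.47)])
E
python3 -c "
from d import *
filt(.441,-.154,5,-.105)"
```

```text
turn 85.1  x -20.56 y 1.30 z 23.18
turn 0.0  x 0.00 y 0.00 z 6.10
turn 0.0  x 0.00 y 0.00 z -9.10
turn 10.5  x 14.18 y -10.07 z -0.00
turn -0.0  x 0.00 y -0.00 z 7.20
```

Call:
arm_command:
  moves: [0, 0, 0, 7.1, 0, 0, 0, 7.1, 0, 0, 0, 7.1, 0, 0, 0, 7.1, 0, 0, 0, 7.1, 0, 0, 0, 7.1, 0, 0, 0, 7.1, 0, 0, 0, 7.1, 0, 0, 0, 7.1, 0, 0, 0, 7.1, 0, 0, 0, 7.1, 0, 0, 0, 7.0]
  fingers: 65

```text
time: 1.8
ee_pos: [0.6248, -0.1247, 0.3018]
eef_rot: [0.999, 0.041, -0.001, -0.0]
ft_force: [0.4, 0.3, -0.9]
width: 0.057
grip_force: 0.0
```

Call:
arm_command:
  moves: [-2.6, 0.16, 2.9, 0, -2.6, 0.16, 2.9, 0, -2.6, 0.16, 2.9, 0, -2.6, 0.16, 2.9, 0, -2.6, 0.16, 2.9, 0, -2.6, 0.16, 2.9, 0, -2.6, 0.16, 2.9, 0, -2.4, 0.16, 2.9, 0, 0, 0, 0, 0, 0, 0, 0, 0]

```text
time: 2.63
ee_pos: [0.4182, -0.1555, 0.0691]
eef_rot: [0.999, 0.043, -0.002, -0.001]
ft_force: [1.0, -0.2, 0.9]
width: 0.0566
grip_force: 0.0
```

```bash
python3 -c "
from d import *
filt(.441,-.154,5,-.105)
i,im=cam('wrist'); save('wf.png',im)"
```

```text
turn -0.0  x 0.28 y 0.05 z -0.09
turn 0.0  x 0.00 y 0.00 z 6.10
turn 0.0  x 0.00 y 0.00 z -9.10
turn 10.5  x 14.18 y -10.07 z -0.00
turn -0.0  x 0.00 y -0.00 z 7.20
```

View pics/wf.png

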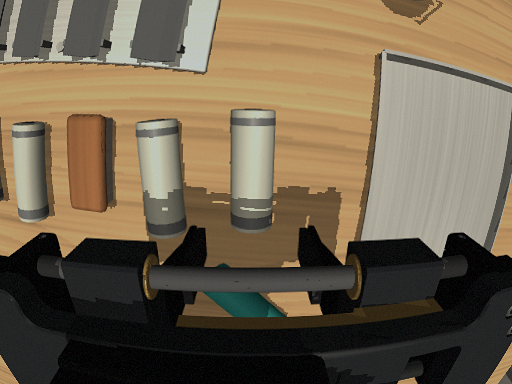

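```bash
python3 -c "
from d import *
i=r.camera_info('wrist')
print(unproj(i,'wrist',[(252,116),(252,224),(162,127),(167,226),(30,128),(33,213)],.022).round(4), r.read_state()['ee_pos'])
print(unproj(i,'wrist',[(384,52),(360,240)],.014).round(3))"
```

```text
[[ 0.4915 -0.1504  0.022 ]
 [ 0.3993 -0.1584  0.022 ]
 [ 0.4779 -0.0772  0.022 ]
 [ 0.3898 -0.0823  0.022 ]
 [ 0.4752  0.0667  0.022 ]
 [ 0.3849  0.0747  0.022 ]] [ 0.42055129 -0.15579388  0.07065328]
[[ 0.562 -0.259  0.014]
 [ 0.387 -0.265  0.014]]
```

The picture shows filter D at (252,170), central between the fingers, agreeing with the estimate. Grasping it now.

Call:
arm_command:
  moves: [0.2, 0, 2, 0, 0, 0, 2, 0, 0, 0, 2.1, 0, 0, 0, 0, 0, 0, 0, 0, 0]

```text
time: 3.1
ee_pos: [0.4235, -0.1561, 0.0104]
eef_rot: [0.999, 0.043, -0.0, -0.0]
ft_force: [0.8, 0.1, 0.2]
width: 0.0563
grip_force: 0.0
```

Call:
arm_command:
  moves: [0, 0, 0, 0, 0, 0, 0, 0, 0, 0, 0, 0, 0, 0, 0, 0, 0, 0, 0, 0, 0, 0, 0, 0]
  fingers: 20
  squeeze: 20

```text
time: 3.6
ee_pos: [0.4231, -0.1568, 0.0104]
eef_rot: [0.999, 0.043, 0.0, 0.0]
ft_force: [-0.4, -0.7, 0.2]
width: 0.0244
grip_force: 0.0
```

Call:
arm_command:
  moves: [0, 0, -2.2, 0, 0, 0, -2.3, 0, 0, 0, -2.3, 0, 0, 0, -2.3, 0, 0, 0, 0, 5.2, 0, 0, 0, 5.3, 2.8, -2, 0, 0, 2.8, -2, 0, 0, 2.8, -2, 0, 0, 2.8, -2, 0, 0, 2.8, -2, 0, 0, 0, 0, 0, 0]

```text
time: 4.6
ee_pos: [0.5761, -0.0654, 0.1006]
eef_rot: [0.999, -0.046, 0.001, -0.001]
ft_force: [-1.1, 0.9, -0.5]
width: 0.0174
grip_force: 0.0
```

```bash
python3 -c "
from d import *
b=bay(-.04,-.105); seq([(*b,.10,-5.47),(*b,.028,-5.47)]); print(r.read_state()['width'])"
```

```text
turn 0.2  x -0.39 y 0.40 z 0.06
turn -0.0  x 0.00 y -0.00 z 7.20
0.017414289385743985
```

```bash
python3 -c "
from d import *
i,im=cam('side'); save('s2.png',cv2.resize(im[130:330,150:420],None,fx=2.9,fy=2.9,interpolation=cv2.INTER_CUBIC))"
```

```text
(no output)
```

View pics/s2.png

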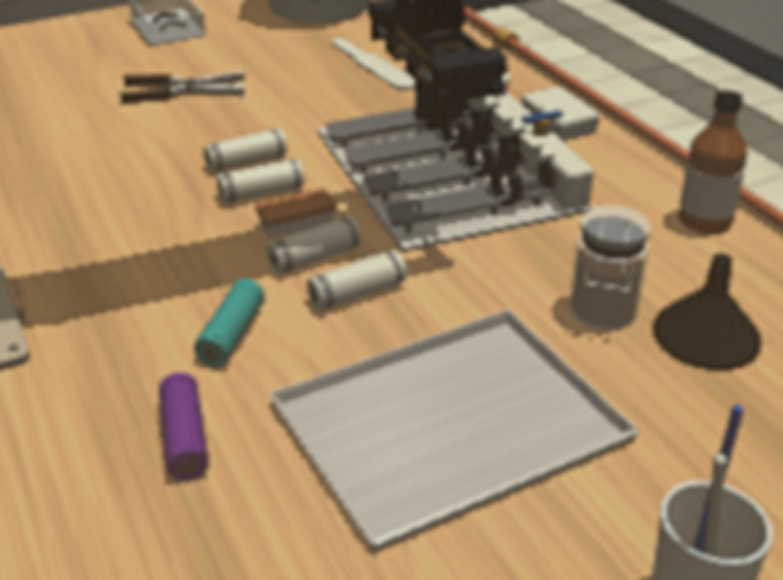

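```bash
python3 -c "
from d import *
i=r.camera_info('side')
f=lambda l:np.array(l)/2.9+[150,130]
P=unproj(i,'side',f([(318,288),(398,268),(275,248),(355,232),(222,183),(298,173),(209,152),(282,140)]),.02); print(P.round(3))"
```

```text
[[ 0.402 -0.153  0.02 ]
 [ 0.491 -0.158  0.02 ]
 [ 0.389 -0.068  0.02 ]
 [ 0.48  -0.078  0.02 ]
 [ 0.384  0.084  0.02 ]
 [ 0.474  0.066  0.02 ]
 [ 0.394  0.162  0.02 ]
 [ 0.488  0.15   0.02 ]]
```

Call:
arm_command:
  moves: [-3.5, 0, -0.5, 0, -3.5, 0, -0.5, 0, -3.5, 0, -0.5, 0, -3.5, 0, -0.5, 0, -3.5, 0, -0.5, 0, 0, 0, 0, 0, 0, 0, 0, 0]
  fingers: 65

```text
time: 5.23
ee_pos: [0.3965, -0.0542, 0.1267]
eef_rot: [0.999, -0.049, 0.001, -0.0]
ft_force: [0.5, 0.2, -0.7]
width: 0.0534
grip_force: 0.0
```

```bash
cat >> d.py <<'E'
def filters(x0=.36,x1=.56,y0=-.25,y1=.25):
    i,im=cam("wrist"); s=1000
    o=ortho(i,"wrist",im,x0,x1,y0,y1,.018,s); hsv=cv2.cvtColor(o,cv2.COLOR_RGB2HSV)
    m=((hsv[...,1]<70)&(hsv[...,2]>50)).astype(np.uint8)
    m=cv2.morphologyEx(cv2.morphologyEx(m,cv2.MORPH_CLOSE,np.ones((5,5))),cv2.MORPH_OPEN,np.ones((5,5)))
    for c in cv2.findContours(m,cv2.RETR_EXTERNAL,cv2.CHAIN_APPROX_NONE)[0]:
        if cv2.contourArea(c)>800:
            b=cv2.boxPoints(cv2.minAreaRect(c)); e=b[1]-b[0]; g=b[2]-b[1]
            if np.hypot(*e)<np.hypot(*g): e,g=g,e
            u,v=b.mean(0); yaw=(np.degrees(np.arctan2(-e[0],-e[1]))+90)%180-90
            print("x %.3f y %.3f size %d %d yaw %.1f"%(x1-v/s,y1-u/s,np.hypot(*e),np.hypot(*g),yaw))
    return o
E
python3 -c "
from d import *
print(r.read_state()['ee_pos']);save('f2.png',filters())"
```

```text
[ 0.3965209  -0.05423763  0.12672392]
x 0.425 y 0.075 size 105 39 yaw -2.9
x 0.429 y -0.076 size 105 35 yaw 6.3
x 0.436 y 0.154 size 104 43 yaw 1.2
x 0.442 y -0.154 size 105 36 yaw 4.2
x 0.541 y 0.034 size 285 38 yaw -90.0
```

Filter D has not moved, so the grasp missed without disturbing it. I'll retry deeper and in stages.

```bash
python3 -c "
from d import *
filt(.443,-.154,4.5,-.105,.015)"
```

```text
turn -10.1  x 2.24 y 10.30 z 5.66
turn -0.0  x 0.00 y 0.00 z 6.10
turn -0.0  x 0.00 y 0.00 z -9.10
turn 10.0  x 13.99 y -9.95 z -0.00
turn -0.0  x 0.00 y -0.00 z 7.20
```

Call:
arm_command:
  moves: [0, 0, 0, -5, 0, 0, 0, -5, 0.7, 3.4, 0, 0, 0.7, 3.4, 0, 0, 0.8, 3.5, 0, 0, 0, 0, 3, 0, 0, 0, 3, 0, 0, 0, 3, 0, 0, 0, 2, 0, 0, 0, 1.3, 0, 0, 0, 0, 0, 0, 0, 0, 0]

```text
time: 6.28
ee_pos: [0.4274, -0.1552, 0.0026]
eef_rot: [0.999, 0.038, -0.001, 0.0]
ft_force: [0.1, -0.3, 0.1]
width: 0.0563
grip_force: 0.0
```

Call:
arm_command:
  moves: [0, 0, 0, 0, 0, 0, 0, 0, 0, 0, 0, 0, 0, 0, 0, 0]
  fingers: 38
  squeeze: 20

```text
time: 6.62
ee_pos: [0.4283, -0.1549, 0.0039]
eef_rot: [0.999, 0.038, 0.001, 0.0]
ft_force: [1.0, 0.4, 0.6]
width: 0.038
grip_force: 0.0
```

```bash
python3 -c "
from d import *
i,im=cam('side'); save('s3.png',cv2.resize(im[150:300,200:360],None,fx=4,fy=4,interpolation=cv2.INTER_CUBIC))"
```

```text
(no output)
```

View pics/s3.png

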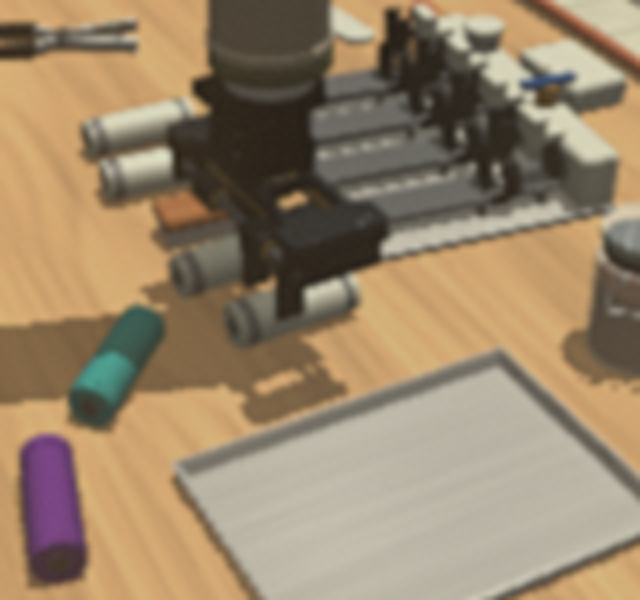

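The side crop shows the fingers straddling filter D at (290,300). Closing the rest of the way.

Call:
arm_command:
  moves: [0, 0, 0, 0]
  fingers: 30

```text
time: 6.75
ee_pos: [0.4279, -0.1548, 0.0035]
eef_rot: [0.999, 0.038, 0.0, 0.0]
ft_force: [0.1, -0.7, 0.2]
width: 0.0321
grip_force: 0.0
```

Call:
arm_command:
  moves: [0, 0, 0, 0, 0, 0, 0, 0]

```text
time: 6.92
ee_pos: [0.4277, -0.1548, 0.0032]
eef_rot: [0.999, 0.038, 0.0, -0.0]
ft_force: [-0.3, -0.3, -0.1]
width: 0.0272
grip_force: 0.0
```

Call:
arm_command:
  moves: [0, 0, -0.5, 0, 0, 0, -0.5, 0, 0, 0, 0, 0]

```text
time: 7.17
ee_pos: [0.4284, -0.155, 0.0143]
eef_rot: [0.999, 0.038, 0.001, 0.0]
ft_force: [0.1, -0.6, 0.5]
width: 0.0261
grip_force: 0.0
```

```bash
python3 -c "
from d import *
i,im=cam('wrist'); j,jm=cam('side')
a=cv2.resize(im[60:320,120:400],(560,520)); b=cv2.resize(jm[200:260,240:300],(240,240),interpolation=cv2.INTER_CUBIC)
c=np.zeros((520,240,3),np.uint8); c[:240]=b
save('w3.png',np.hstack([a,c]))"
```

View pics/w3.png

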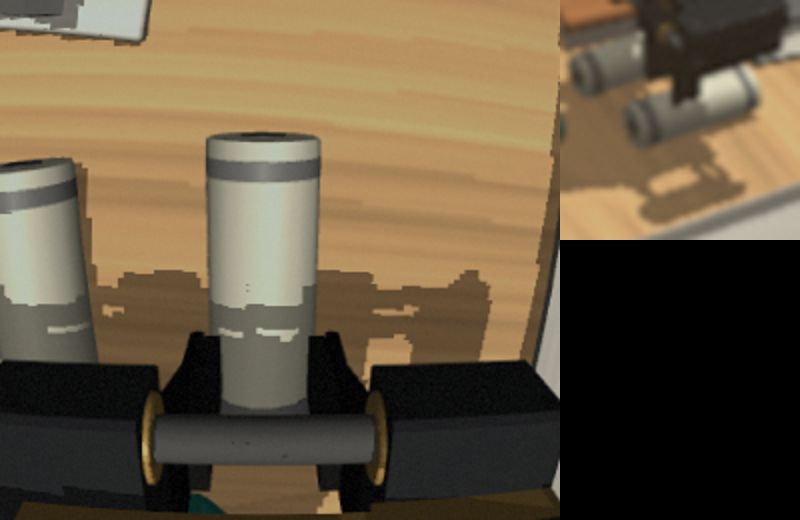

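The fingers overlap the filter in the picture and no contact force registers at 26 mm opening. Something is wrong with this filter or with the contact itself. I'll compare with filter C.

Call:
arm_command:
  moves: [0, 0, 0, 0, 0, 0, 0, 0, 0, 0, 0, 0, 0, 0, 0, 0, 0, 0, 0, 0, 0, 0, -2.5, 0, 0, 0, -2.5, 0, 0, 0, -2.5, 0, 0, 0, 0, 0]
  fingers: 65

```text
time: 8.02
ee_pos: [0.4303, -0.1555, 0.0924]
eef_rot: [0.999, 0.038, 0.003, 0.001]
ft_force: [0.8, -0.0, 1.3]
width: 0.056
grip_force: 0.0
```

```bash
python3 -c "
from d import *
filt(.430,-.076,6.3,-.105,.015);print(r.read_state()['width']);filters()"
```

```text
turn -1.9  x -0.65 y -7.90 z 2.24
turn -0.0  x 0.00 y 0.00 z 6.10
turn -0.0  x 0.00 y 0.00 z -9.10
turn 11.8  x 16.02 y -2.35 z -0.00
turn -0.0  x 0.00 y -0.00 z 7.20
0.05603040292416843
x 0.428 y 0.138 size 97 30 yaw -11.3
x 0.424 y 0.076 size 111 46 yaw -3.1
x 0.428 y -0.076 size 108 37 yaw 6.3
x 0.441 y -0.154 size 107 35 yaw 3.9
x 0.541 y 0.015 size 257 37 yaw -90.0
```

Call:
arm_command:
  moves: [0, -2.6, 0, -1.9, 0, -2.6, 0, 0, -0.6, -2.7, 0, 0, 0, 0, 3, 0, 0, 0, 3, 0, 0, 0, 2.6, 0, 0, 0, 0, 0, 0, 0, 0, 0]

```text
time: 8.73
ee_pos: [0.4123, -0.0769, 0.0012]
eef_rot: [0.998, 0.055, -0.002, -0.0]
ft_force: [0.4, -0.4, -0.4]
width: 0.0566
grip_force: 0.0
```

Call:
arm_command:
  moves: [0, 0, 0, 0, 0, 0, 0, 0, 0, 0, 0, 0, 0, 0, 0, 0, 0, 0, 0, 0]
  fingers: 34
  squeeze: 20

```text
time: 9.15
ee_pos: [0.4144, -0.0769, 0.0028]
eef_rot: [0.998, 0.055, 0.001, 0.0]
ft_force: [0.4, -0.1, -0.2]
width: 0.0331
grip_force: 0.0
```

Call:
arm_command:
  moves: [0, 0, 0, 0, 0, 0, 0, 0, 0, 0, 0, 0, 0, 0, 0, 0, 0, 0, 0, 0, 0, 0, 0, 0]
  fingers: 0
  squeeze: 30

```text
time: 9.65
ee_pos: [0.4142, -0.0769, 0.0027]
eef_rot: [0.998, 0.055, 0.0, -0.0]
ft_force: [-2.3, -0.6, 8.1]
width: 0.022
grip_force: 23.3
```

```bash
python3 -c "
from d import *
print(r.read_state())
i,im=cam('wrist'); j,jm=cam('side')
a=cv2.resize(im[60:320,120:400],(560,520)); b=cv2.resize(jm[190:250,230:290],(240,240),interpolation=cv2.INTER_CUBIC)
c=np.zeros((520,240,3),np.uint8); c[:240]=b
save('w4.png',np.hstack([a,c]))"
```

```text
{'time': 9.65, 'joint_positions': array([-0.09868109,  0.10422312,  0.1811409 ,  2.18626052, -0.02503901,
        0.85233197, -1.36293913]), 'joint_vel': array([-0.00075614, -0.00016915, -0.00109971, -0.00089442, -0.00116742,
        0.00235347,  0.00025546]), 'joint_torque': array([-2.36430941e-01, -3.37531865e+01,  6.25768751e-01, -2.87713820e+01,
       -1.25143756e-01, -9.19828936e-01, -4.77946116e-03]), 'ee_pos': array([ 0.41420976, -0.07690694,  0.00271093]), 'eef_rot': array([ 9.98490921e-01,  5.49161143e-02,  3.17031814e-04, -9.88541344e-06]), 'ft_force': array([-2.30642218, -0.6273388 ,  8.14766662]), 'torque': array([0.00787195, 0.69934589, 0.0372785 ]), 'grip_force': 23.303803503513336, 'width': 0.021954045462979497}
```

View pics/w4.png

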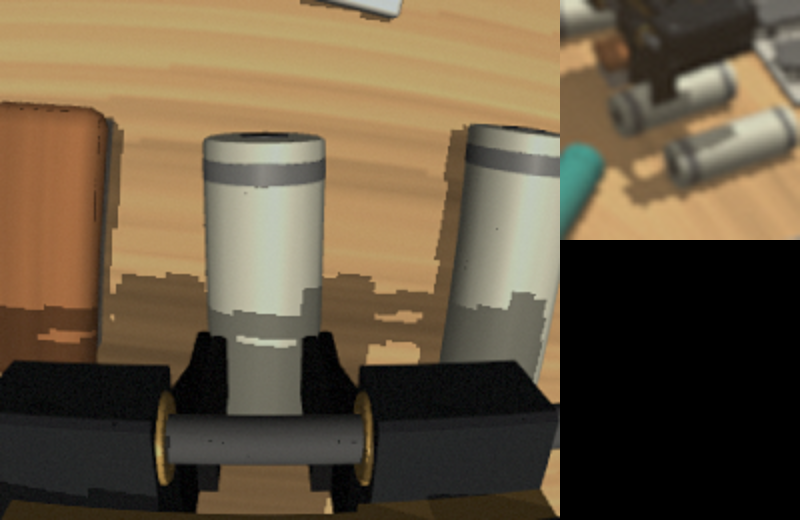

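The fingers only met the filter at 22 mm, with an upward force on the tool. They are pinching it near its top, so the real fingertips seem higher than the reported z. I'll open and feel for the shelf.

Call:
arm_command:
  moves: [0, 0, 0, 0, 0, 0, 0, 0, 0, 0, 0, 0, 0, 0, 0, 0, 0, 0, 0, 0, 0, 0, 0, 0, 0, 0, 0.4, 0, 0, 0, 0.4, 0, 0, 0, 0, 0, 0, 0, 0, 0]
  fingers: 65

```text
time: 10.58
ee_pos: [0.4134, -0.0768, -0.0063]
eef_rot: [0.998, 0.055, -0.0, -0.0]
ft_force: [0.4, -0.2, 0.7]
width: 0.0564
grip_force: 0.0
```

Call:
arm_command:
  moves: [0, 0, 0.4, 0, 0, 0, 0, 0, 0, 0, 0, 0]

```text
time: 10.83
ee_pos: [0.4137, -0.0768, -0.0101]
eef_rot: [0.998, 0.055, -0.0, -0.0]
ft_force: [-0.8, -0.3, -1.0]
width: 0.0566
grip_force: 0.0
```

Call:
arm_command:
  moves: [0, 0, 0.4, 0, 0, 0, 0.4, 0, 0, 0, 0, 0, 0, 0, 0, 0]

```text
time: 11.17
ee_pos: [0.4135, -0.0768, -0.0182]
eef_rot: [0.998, 0.055, -0.0, -0.0]
ft_force: [0.8, 0.2, 1.4]
width: 0.0564
grip_force: 0.0
```

Call:
arm_command:
  moves: [0, 0, 0.3, 0, 0, 0, 0, 0, 0, 0, 0, 0]

```text
time: 11.42
ee_pos: [0.4138, -0.0768, -0.021]
eef_rot: [0.998, 0.055, -0.0, -0.0]
ft_force: [-0.1, 0.5, 0.5]
width: 0.0566
grip_force: 0.0
```

Call:
arm_command:
  moves: [0, 0, 0.2, 0, 0, 0, 0, 0, 0, 0, 0, 0]

```text
time: 11.67
ee_pos: [0.4138, -0.0768, -0.0229]
eef_rot: [0.998, 0.055, -0.0, -0.0]
ft_force: [-0.9, 0.2, 0.5]
width: 0.0562
grip_force: 0.0
```

Call:
arm_command:
  moves: [0, 0, 0.2, 0, 0, 0, 0, 0, 0, 0, 0, 0]

```text
time: 11.92
ee_pos: [0.4138, -0.0768, -0.025]
eef_rot: [0.998, 0.055, -0.0, -0.0]
ft_force: [-0.8, 0.0, 0.4]
width: 0.0566
grip_force: 0.0
```

Call:
arm_command:
  moves: [0, 0, 0.2, 0, 0, 0, 0, 0, 0, 0, 0, 0]

```text
time: 12.17
ee_pos: [0.4138, -0.0768, -0.027]
eef_rot: [0.998, 0.055, -0.0, -0.0]
ft_force: [-0.3, -0.8, 0.0]
width: 0.0568
grip_force: 0.0
```

Call:
arm_command:
  moves: [0, 0, 0.2, 0, 0, 0, 0, 0, 0, 0, 0, 0]

```text
time: 12.42
ee_pos: [0.414, -0.0768, -0.0276]
eef_rot: [0.998, 0.055, -0.0, -0.0]
ft_force: [-9.8, 1.4, 28.0]
width: 0.0568
grip_force: 13.6
```

The shelf is felt at reported z = -0.0275, so true tip height = reported + 27.5 mm. I'll work with that offset from here.

Call:
arm_command:
  moves: [0, 0, -0.4, 0, 0, 0, -0.4, 0, 0, 0, 0, 0]

```text
time: 12.67
ee_pos: [0.4144, -0.0769, -0.0202]
eef_rot: [0.998, 0.055, 0.001, 0.0]
ft_force: [-0.2, 0.7, 0.2]
width: 0.0564
grip_force: 0.0
```

Call:
arm_command:
  moves: [0, 0, 0, 0, 0, 0, 0, 0, 0, 0, 0, 0, 0, 0, 0, 0, 0, 0, 0, 0, 0, 0, 0, 0]
  fingers: 20
  squeeze: 20

```text
time: 13.17
ee_pos: [0.4137, -0.0768, -0.0211]
eef_rot: [0.998, 0.055, -0.0, -0.0]
ft_force: [0.5, 0.6, -1.8]
width: 0.0354
grip_force: 20.0
```

```bash
cat >> d.py <<'E'
ZO=.0275
def filt(x,y,yaw,Y,off=.016,tip=.008):
    a=np.radians(yaw); gx,gy=x-off*np.cos(a),y-off*np.sin(a)
    seq([(gx,gy,.075-ZO,yaw),(gx,gy,tip-ZO,yaw)])
def place(Y,off=.016,h=.10):
    bx,by=bay(-.02-off,Y); z=r.read_state()["ee_pos"][2]
    seq([(bx,by,h-ZO,-5.47),(bx,by,.028-ZO,-5.47)])
E
python3 -c "
from d import *
print(r.read_state()['width'],r.read_state()['grip_force']);place(-.035)"
```

```text
0.03538833088713844 19.9975848197937
turn 11.8  x 16.07 y -9.28 z -9.36
turn -0.0  x 0.00 y -0.00 z 7.20
```

Call:
arm_command:
  moves: [0, 0, -1.8, 0, 0, 0, -2.5, 0, 0, 0, -2.5, 0, 0, 0, -2.5, 0, 0, 0, 0, 5.9, 0, 0, 0, 5.9, 3.2, -1.86, 0, 0, 3.2, -1.86, 0, 0, 3.2, -1.86, 0, 0, 3.2, -1.86, 0, 0, 3.2, -1.86, 0, 0, 0, 0, 0, 0]

```text
time: 14.17
ee_pos: [0.5862, 0.0051, 0.0708]
eef_rot: [0.999, -0.046, 0.0, -0.001]
ft_force: [-0.8, 1.0, -1.3]
width: 0.0355
grip_force: 20.0
```

```bash
python3 -c "
from d import *
print(r.read_state()['width'],r.read_state()['grip_force']);place(-.035)
i,im=cam('side'); save('s5.png',cv2.resize(im[130:260,220:380],None,fx=4,fy=4,interpolation=cv2.INTER_CUBIC))"
```

```text
0.0354859290124675 19.9994096159935
turn 0.3  x -0.33 y 0.52 z -0.17
turn -0.0  x 0.00 y -0.00 z 7.20
```

Call:
arm_command:
  moves: [-0.33, 0.5, 0, 0.3, 0, 0, 2.2, 0, 0, 0, 2.2, 0, 0, 0, 2, 0, 0, 0, 0.7, 0, 0, 0, 0.2, 0, 0, 0, 0, 0, 0, 0, 0, 0]

```text
time: 14.88
ee_pos: [0.5775, -0.0041, -0.0003]
eef_rot: [0.999, -0.051, 0.0, -0.0]
ft_force: [-1.3, 4.2, 0.8]
width: 0.035
grip_force: 20.0
```

Call:
arm_command:
  moves: [0, 0, 0, 0, 0, 0, 0, 0, 0, 0, 0, 0, 0, 0, 0, 0, 0, 0, -2, 0, 0, 0, -2, 0, 0, 0, -1, 0, -2.5, 0, 0, 0, -2.5, 0, 0, 0, 0, 0, 0, 0]
  fingers: 55

```text
time: 15.72
ee_pos: [0.5247, 0.0007, 0.0486]
eef_rot: [0.999, -0.051, -0.001, 0.0]
ft_force: [0.2, 0.4, 0.0]
width: 0.0476
grip_force: 0.0
```

Call:
arm_command:
  moves: [0, 0, 0, 0, 0, 0, 0, 0, 0, 0, 0, 0, 0, 0, 0, 0, 0, 0, 0, 0, 0, 0, 0, 0, 0, 0, 0, 0]
  fingers: 0

```text
time: 16.3
ee_pos: [0.5287, 0.0007, 0.049]
eef_rot: [0.999, -0.051, -0.0, 0.0]
ft_force: [-0.7, -0.6, -0.1]
width: 0.0093
grip_force: 0.0
```

```bash
python3 -c "
from d import *
b=bay(-.084,-.035);seq([(*b,.034-ZO,-5.47)])
i,im=cam('wrist'); j,jm=cam('side')
a=cv2.resize(im[0:300,90:410],(533,500)); b=cv2.resize(jm[140:220,230:360],(267,164),interpolation=cv2.INTER_CUBIC)
c=np.zeros((500,267,3),np.uint8); c[:164]=b
save('w5.png',np.hstack([a,c]))"
```

```text
turn -0.3  x 0.56 y -0.47 z 4.25
```

View pics/w5.png

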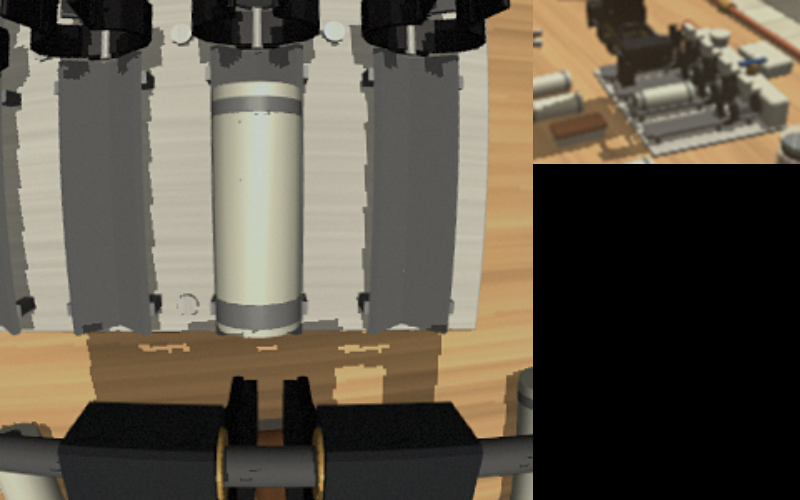

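The filter lies in the cradle of bay 2 at (258,210), at the near end. I'll shift behind it, lower and push.

Call:
arm_command:
  moves: [-1, -0.47, 0, -0.3, 0, 0, 0, 0, 0, 0, 2.2, 0, 0, 0, 2.05, 0, 0, 0, 0, 0, 0, 0, 0, 0, 1, 0, 0, 0, 1, 0, 0, 0, 1, 0, 0, 0, 1, 0, 0, 0, 0, 0, 0, 0, 0, 0, 0, 0]

```text
time: 17.4
ee_pos: [0.5595, 0.0027, 0.0077]
eef_rot: [0.999, -0.048, 0.001, -0.0]
ft_force: [0.0, -0.7, -0.2]
width: 0.0005
grip_force: 0.0
```

Call:
arm_command:
  moves: [1, 0, 0, 0, 1, 0, 0, 0, 1, 0, 0, 0, 1, 0, 0, 0, 0.5, 0, 0, 0, 0, 0, 0, 0, 0, 0, 0, 0]

```text
time: 17.98
ee_pos: [0.6034, -0.0016, 0.0069]
eef_rot: [0.999, -0.048, 0.0, -0.0]
ft_force: [-0.1, 0.5, -0.3]
width: 0.0005
grip_force: 0.0
```

```bash
cat >> d.py <<'E'
def rk():
    p=r.read_state()["ee_pos"]; d=p[:2]-RK[:2]; c,s=np.cos(RK[2]),np.sin(RK[2])
    print("rack X %.4f Y %.4f tip %.4f yaw %.1f"%(c*d[0]+s*d[1],-s*d[0]+c*d[1],p[2]+ZO,yaw_now()),"F",r.read_state()["ft_force"].round(1))
E
python3 -c "
from d import *
rk()"
```

```text
rack X -0.0150 Y -0.0349 tip 0.0344 yaw -5.5 F [-0.1  0.5 -0.3]
```

Call:
arm_command:
  moves: [0.5, 0, 0, 0, 0.5, 0, 0, 0, 0, 0, 0, 0, 0, 0, 0, 0]

```text
time: 18.32
ee_pos: [0.614, -0.0027, 0.0067]
eef_rot: [0.999, -0.048, 0.0, -0.0]
ft_force: [0.8, 0.2, -0.2]
width: 0.0003
grip_force: 0.0
```

Call:
arm_command:
  moves: [0.3, 0, 0, 0, 0, 0, 0, 0, 0, 0, 0, 0]

```text
time: 18.57
ee_pos: [0.6168, -0.0029, 0.0066]
eef_rot: [0.999, -0.048, 0.0, -0.0]
ft_force: [-0.5, 0.9, -0.1]
width: 0.0004
grip_force: 0.0
```

Call:
arm_command:
  moves: [0.2, 0, 0, 0, 0, 0, 0, 0, 0, 0, 0, 0]

```text
time: 18.82
ee_pos: [0.6171, -0.003, 0.0064]
eef_rot: [0.999, -0.048, -0.002, -0.0]
ft_force: [-6.8, 0.6, 4.4]
width: 0.0005
grip_force: 3.8
```

```bash
python3 -c "
from d import *
rk()"
```

```text
rack X -0.0012 Y -0.0349 tip 0.0339 yaw -5.5 F [-6.8  0.6  4.4]
```

Call:
arm_command:
  moves: [-0.5, 0, 0, 0, 0, 0, -2.2, 0, 0, 0, -2.2, 0, 0, 0, -2.2, 0, 0, 0, 0, -5, 0, 0, 0, -5, 0, 0, 0, 0, 0, 0, 0, 0, 0, 0, 0, 0]
  fingers: 65

```text
time: 19.57
ee_pos: [0.6134, -0.0027, 0.0724]
eef_rot: [0.999, 0.038, -0.0, -0.0]
ft_force: [-0.1, 0.5, 0.1]
width: 0.0517
grip_force: 0.0
```

```bash
python3 -c "
from d import *
filt(.442,-.154,4.3,-.105); rk()"
```

```text
turn 0.0  x -19.83 y 13.80 z 2.49
turn -0.0  x 0.00 y 0.00 z 6.70
rack X -0.0049 Y -0.0350 tip 0.0999 yaw 4.3 F [-0.1  0.5  0.1]
```

Call:
arm_command:
  moves: [-3.3, 2.3, 0, 0, -3.3, 2.3, 0, 0, -3.3, 2.3, 0, 0, -3.3, 2.3, 0, 0, -3.3, 2.3, 0, 0, -3.3, 2.3, 0, 0, 0, 0, 0, 0, 0, 0, 0, 0, 0, 0, 0, 0, 0, 0, 2.5, 0, 0, 0, 0, 0]

```text
time: 20.48
ee_pos: [0.4261, -0.1542, 0.0449]
eef_rot: [0.999, 0.04, -0.002, -0.0]
ft_force: [-1.3, 1.0, -1.2]
width: 0.0565
grip_force: 0.0
```

```bash
python3 -c "
from d import *
filt(.442,-.154,4.3,-.105); filters()"
```

```text
turn 0.3  x -0.01 y 0.10 z -0.26
turn -0.0  x 0.00 y 0.00 z 6.70
x 0.368 y -0.162 size 173 15 yaw -90.0
x 0.424 y 0.076 size 113 50 yaw -3.1
x 0.440 y -0.154 size 109 35 yaw 4.0
x 0.541 y -0.010 size 206 37 yaw -90.0
```

Call:
arm_command:
  moves: [0, 0, 2.2, 0, 0, 0, 2.2, 0, 0, 0, 2, 0, 0, 0, 0, 0, 0, 0, 0, 0]

```text
time: 20.95
ee_pos: [0.427, -0.1553, -0.0162]
eef_rot: [0.999, 0.04, -0.001, -0.0]
ft_force: [0.2, -0.2, 0.6]
width: 0.0565
grip_force: 0.0
```

Call:
arm_command:
  moves: [0, 0, 0, 0, 0, 0, 0, 0, 0, 0, 0, 0, 0, 0, 0, 0, 0, 0, 0, 0, 0, 0, 0, 0]
  fingers: 20

```text
time: 21.45
ee_pos: [0.4277, -0.1557, -0.0157]
eef_rot: [0.999, 0.039, 0.001, 0.0]
ft_force: [-0.4, 1.4, 7.0]
width: 0.0355
grip_force: 20.0
```

Call:
arm_command:
  moves: [0, 0, -2.2, 0, 0, 0, -2.4, 0, 0, 0, -2.4, 0, 0, 0, -2.4, 0, 0, 0, 0, 4.9, 0, 0, 0, 4.9, 2.82, -2, 0, 0, 2.82, -2, 0, 0, 2.82, -2, 0, 0, 2.82, -2, 0, 0, 2.82, -2, 0, 0, 0, 0, 0, 0]

```text
time: 22.45
ee_pos: [0.5808, -0.0635, 0.0769]
eef_rot: [0.999, -0.043, 0.001, -0.001]
ft_force: [-2.2, 1.7, -1.6]
width: 0.0356
grip_force: 20.0
```

Call:
arm_command:
  moves: [0, 0, 0, 0, 0, 0, 0, 0, 0, 0, 0, 0]

```text
time: 22.7
ee_pos: [0.5757, -0.0702, 0.0774]
eef_rot: [0.999, -0.047, -0.0, 0.0]
ft_force: [0.1, -0.6, -2.3]
width: 0.0356
grip_force: 20.0
```

```bash
python3 -c "
from d import *
rk();place(-.105)"
```

```text
rack X -0.0360 Y -0.1058 tip 0.1049 yaw -5.4 F [ 0.1 -0.6 -2.3]
turn 0.1  x 0.00 y -0.08 z 0.49
turn -0.0  x 0.00 y -0.00 z 7.20
```

Call:
arm_command:
  moves: [0, -0.08, 2.2, 0, 0, 0, 2.2, 0, 0, 0, 2, 0, 0, 0, 0.8, 0, 0, 0, 0.3, 0, 0, 0, 0, 0, 0, 0, 0, 0]

```text
time: 23.28
ee_pos: [0.5773, -0.0689, 0.0037]
eef_rot: [0.999, -0.047, 0.001, 0.0]
ft_force: [0.2, 0.3, -1.8]
width: 0.0351
grip_force: 20.0
```

Call:
arm_command:
  moves: [0, 0, 0, 0, 0, 0, 0, 0, 0, 0, 0, 0, 0, 0, 0, 0, 0, 0, -2, 0, 0, 0, -2, 0, 0, 0, -1, 0, -2.75, 0, 0, 0, -2.75, 0, 0, 0, 0, 0, 0, 0]
  fingers: 55

```text
time: 24.12
ee_pos: [0.5176, -0.0632, 0.0519]
eef_rot: [0.999, -0.046, -0.002, -0.0]
ft_force: [1.8, -0.7, -0.3]
width: 0.0474
grip_force: 0.0
```

Call:
arm_command:
  moves: [0, 0, 0, 0, 0, 0, 0, 0, 0, 0, 0, 0, 0, 0, 0, 0, 0, 0, 0, 0, 0, 0, 0, 0, 0, 0, 0, 0, 0, 0, 0, 0, 0, 0, 0, 0]
  fingers: 0

```text
time: 24.87
ee_pos: [0.5221, -0.0633, 0.0526]
eef_rot: [0.999, -0.046, 0.0, 0.0]
ft_force: [0.4, 0.2, 0.8]
width: 0.002
grip_force: 0.0
```

```bash
python3 -c "
from d import *
rk();b=bay(-.091,-.105);seq([(*b,.034-ZO,-5.47)])"
```

```text
rack X -0.0901 Y -0.1040 tip 0.0801 yaw -5.3 F [0.4 0.2 0.8]
turn 0.2  x -0.09 y 0.10 z 4.61
```

Call:
arm_command:
  moves: [-0.1, 0.1, 2.3, 0.2, 0, 0, 2.3, 0, 0, 0, 0, 0, 0, 0, 0, 0, 1, 0, 0, 0, 1, 0, 0, 0, 1, 0, 0, 0, 1, 0, 0, 0, 1, 0, 0, 0, 1, 0, 0, 0, 1, 0, 0, 0, 0.6, 0, 0, 0]

```text
time: 25.87
ee_pos: [0.5981, -0.0716, 0.0083]
eef_rot: [0.999, -0.048, 0.001, -0.0]
ft_force: [-1.3, 0.4, 1.8]
width: 0.0007
grip_force: 1.0
```

Call:
arm_command:
  moves: [0.4, 0, 0, 0, 0.4, 0, 0, 0, 0, 0, 0, 0, 0, 0, 0, 0]

```text
time: 26.2
ee_pos: [0.6047, -0.0723, 0.0069]
eef_rot: [0.999, -0.048, 0.0, -0.0]
ft_force: [0.1, 0.1, 0.4]
width: 0.0006
grip_force: 0.0
```

Call:
arm_command:
  moves: [0.3, 0, 0, 0, 0, 0, 0, 0, 0, 0, 0, 0]

```text
time: 26.45
ee_pos: [0.6076, -0.0725, 0.0067]
eef_rot: [0.999, -0.048, 0.0, -0.0]
ft_force: [-0.1, -0.7, -0.5]
width: 0.0003
grip_force: 0.0
```

Call:
arm_command:
  moves: [0.2, 0, 0, 0, 0, 0, 0, 0, 0, 0, 0, 0]

```text
time: 26.7
ee_pos: [0.6096, -0.0728, 0.0066]
eef_rot: [0.999, -0.048, 0.0, 0.0]
ft_force: [-0.6, -0.1, -0.3]
width: 0.0004
grip_force: 0.2
```

```bash
python3 -c "
from d import *
rk()"
```

```text
rack X -0.0021 Y -0.1051 tip 0.0341 yaw -5.5 F [-0.6 -0.1 -0.3]
```

Call:
arm_command:
  moves: [0.2, 0, 0, 0, 0, 0, 0, 0, 0, 0, 0, 0]

```text
time: 26.95
ee_pos: [0.6104, -0.0728, 0.0064]
eef_rot: [0.999, -0.048, -0.001, -0.0]
ft_force: [-5.7, 0.4, 3.3]
width: 0.0005
grip_force: 3.0
```

Call:
arm_command:
  moves: [0.05, 0, 0, 0, 0, 0, 0, 0]

```text
time: 27.12
ee_pos: [0.6104, -0.0728, 0.0063]
eef_rot: [0.999, -0.048, -0.002, -0.0]
ft_force: [-8.2, 1.2, 5.1]
width: 0.0002
grip_force: 4.3
```

Call:
arm_command:
  moves: [-0.5, 0, 0, 0, 0, 0, -2.2, 0, 0, 0, -2.2, 0, 0, 0, -2.2, 0, 0, 0, 0, -1.5, 0, 0, 0, -1.5, 0, 0, 0, 0, 0, 0, 0, 0, 0, 0, 0, 0]
  fingers: 65

```text
time: 27.87
ee_pos: [0.6064, -0.0724, 0.0716]
eef_rot: [1.0, -0.022, -0.001, -0.0]
ft_force: [0.4, -0.1, 0.7]
width: 0.0516
grip_force: 0.0
```

```bash
python3 -c "
from d import *
rk();filt(.429,.075,-2.7,.035)"
```

```text
rack X -0.0053 Y -0.1051 tip 0.0991 yaw -2.5 F [ 0.4 -0.1  0.7]
turn 0.2  x -20.01 y -13.89 z 2.41
turn -0.0  x 0.00 y -0.00 z 6.70
```

Call:
arm_command:
  moves: [-3.33, -2.31, 0, 0, -3.33, -2.31, 0, 0, -3.33, -2.31, 0, 0, -3.33, -2.31, 0, 0, -3.33, -2.31, 0, 0, -3.36, -2.34, 0, 0, 0, 0, 2.4, 0, 0, 0, 0, 0, 0, 0, 0, 0, 0, 0, 0, 0]

```text
time: 28.7
ee_pos: [0.4139, 0.0743, 0.0489]
eef_rot: [1.0, -0.023, -0.0, 0.0]
ft_force: [0.3, 0.5, 0.7]
width: 0.0565
grip_force: 0.0
```

```bash
python3 -c "
from d import *
filt(.429,.075,-2.7,.035); filters()"
```

```text
turn 0.1  x -0.09 y -0.14 z 0.14
turn -0.0  x 0.00 y -0.00 z 6.70
x 0.423 y 0.075 size 109 35 yaw -2.8
x 0.434 y 0.153 size 108 38 yaw 1.3
x 0.541 y 0.039 size 282 38 yaw -90.0
```

Call:
arm_command:
  moves: [0, -0.1, 2.3, 0, 0, 0, 2.3, 0, 0, 0, 2.2, 0, 0, 0, 0, 0, 0, 0, 0, 0]

```text
time: 29.17
ee_pos: [0.4132, 0.0753, -0.0195]
eef_rot: [1.0, -0.022, -0.001, 0.0]
ft_force: [-0.6, -0.9, 0.1]
width: 0.0567
grip_force: 0.0
```

Call:
arm_command:
  moves: [0, 0, 0, 0, 0, 0, 0, 0, 0, 0, 0, 0, 0, 0, 0, 0, 0, 0, 0, 0, 0, 0, 0, 0]
  fingers: 20

```text
time: 29.67
ee_pos: [0.4139, 0.0761, -0.0186]
eef_rot: [1.0, -0.022, 0.001, -0.0]
ft_force: [-1.3, 0.4, 7.1]
width: 0.0354
grip_force: 20.0
```

Call:
arm_command:
  moves: [0, 0, -2.2, 0, 0, 0, -2.4, 0, 0, 0, -2.4, 0, 0, 0, -2.3, 2.8, 3.5, -0.22, 0, 0, 3.5, -0.22, 0, 0, 3.5, -0.22, 0, 0, 3.5, -0.22, 0, 0, 3.5, -0.22, 0, 0, 0, 0, 0, 0, 0, 0, 0, 0, 0, 0, 0, 0]

```text
time: 30.67
ee_pos: [0.5875, 0.0708, 0.073]
eef_rot: [0.999, -0.046, -0.001, 0.0]
ft_force: [-0.6, -0.4, -1.3]
width: 0.0355
grip_force: 20.0
```

```bash
python3 -c "
from d import *
rk();place(.035)"
```

```text
rack X -0.0377 Y 0.0357 tip 0.1005 yaw -5.3 F [-0.6 -0.4 -1.3]
turn 0.2  x 0.17 y 0.07 z 0.05
turn -0.0  x 0.00 y -0.00 z 7.20
```

Call:
arm_command:
  moves: [0.1, 0.07, 2.2, 0.2, 0, 0, 2.2, 0, 0, 0, 2, 0, 0, 0, 0.6, 0, 0, 0, 0.3, 0, 0, 0, 0, 0, 0, 0, 0, 0]

```text
time: 31.25
ee_pos: [0.59, 0.0702, 0.002]
eef_rot: [0.999, -0.048, 0.001, -0.0]
ft_force: [0.5, -0.3, -1.6]
width: 0.0353
grip_force: 20.0
```

Call:
arm_command:
  moves: [0, 0, 0, 0, 0, 0, 0, 0, 0, 0, 0, 0, 0, 0, 0, 0, 0, 0, -2, 0, 0, 0, -2, 0, 0, 0, -1, 0, -2.75, 0, 0, 0, -2.75, 0, 0, 0, 0, 0, 0, 0]
  fingers: 55

```text
time: 32.08
ee_pos: [0.5304, 0.0758, 0.0501]
eef_rot: [0.999, -0.047, -0.002, 0.0]
ft_force: [0.9, 0.4, 1.0]
width: 0.0478
grip_force: 0.0
```

Call:
arm_command:
  moves: [0, 0, 0, 0, 0, 0, 0, 0, 0, 0, 0, 0, 0, 0, 0, 0, 0, 0, 0, 0, 0, 0, 0, 0, 0, 0, 0, 0, 0, 0, 0, 0, 0, 0, 0, 0]
  fingers: 0

```text
time: 32.83
ee_pos: [0.5347, 0.0752, 0.0506]
eef_rot: [0.999, -0.048, -0.0, 0.0]
ft_force: [0.6, 0.1, 0.4]
width: 0.0017
grip_force: 0.0
```

```bash
python3 -c "
from d import *
rk();b=bay(-.092,.035);seq([(*b,.034-ZO,-5.47)])"
```

```text
rack X -0.0907 Y 0.0351 tip 0.0781 yaw -5.5 F [0.6 0.1 0.4]
turn -0.0  x -0.13 y 0.01 z 4.41
```

Call:
arm_command:
  moves: [-0.1, 0, 2.2, 0, 0, 0, 2.2, 0, 0, 0, 0, 0, 0, 0, 0, 0, 1, 0, 0, 0, 1, 0, 0, 0, 1, 0, 0, 0, 1, 0, 0, 0, 1, 0, 0, 0, 1, 0, 0, 0, 1, 0, 0, 0, 0.6, 0, 0, 0]

```text
time: 33.83
ee_pos: [0.6109, 0.0682, 0.0083]
eef_rot: [0.999, -0.048, 0.001, -0.0]
ft_force: [-2.3, 0.3, 1.0]
width: 0.0006
grip_force: 0.9
```

Call:
arm_command:
  moves: [0.5, 0, 0, 0, 0.5, 0, 0, 0, 0, 0, 0, 0, 0, 0, 0, 0]

```text
time: 34.17
ee_pos: [0.6195, 0.0671, 0.0069]
eef_rot: [0.999, -0.048, 0.0, -0.0]
ft_force: [-0.3, 0.4, -0.3]
width: 0.0003
grip_force: 0.0
```

Call:
arm_command:
  moves: [0.3, 0, 0, 0, 0, 0, 0, 0, 0, 0, 0, 0]

```text
time: 34.42
ee_pos: [0.6223, 0.0669, 0.0067]
eef_rot: [0.999, -0.048, 0.0, -0.0]
ft_force: [0.6, -0.3, -0.2]
width: 0.0006
grip_force: 0.0
```

```bash
python3 -c "
from d import *
rk()"
```

```text
rack X -0.0027 Y 0.0351 tip 0.0342 yaw -5.5 F [ 0.6 -0.3 -0.2]
```

Call:
arm_command:
  moves: [0.2, 0, 0, 0, 0, 0, 0, 0, 0, 0, 0, 0]

```text
time: 34.67
ee_pos: [0.6238, 0.0667, 0.0065]
eef_rot: [0.999, -0.048, -0.0, 0.0]
ft_force: [-3.0, 0.1, 1.9]
width: 0.0004
grip_force: 1.7
```

Call:
arm_command:
  moves: [0.15, 0, 0, 0, 0, 0, 0, 0, 0, 0, 0, 0]

```text
time: 34.92
ee_pos: [0.6238, 0.0667, 0.0064]
eef_rot: [0.999, -0.048, -0.002, 0.0]
ft_force: [-11.0, 0.2, 7.7]
width: 0.0003
grip_force: 5.5
```

Call:
arm_command:
  moves: [-0.5, 0, 0, 0, 0, 0, -2.2, 0, 0, 0, -2.2, 0, 0, 0, -2.2, 0, 0, 0, 0, -3.5, 0, 0, 0, -3.5, 0, 0, 0, 0, 0, 0, 0, 0, 0, 0, 0, 0]
  fingers: 65

```text
time: 35.67
ee_pos: [0.6207, 0.0669, 0.0724]
eef_rot: [1.0, 0.012, 0.0, 0.0]
ft_force: [0.6, 0.4, -0.7]
width: 0.0516
grip_force: 0.0
```

```bash
python3 -c "
from d import *
rk();filt(.436,.153,1.3,.105)"
```

```text
rack X -0.0043 Y 0.0350 tip 0.0999 yaw 1.4 F [ 0.6  0.4 -0.7]
turn 0.1  x -19.87 y -9.03 z 2.49
turn -0.0  x 0.00 y 0.00 z 6.70
```

Call:
arm_command:
  moves: [-3.3, -1.5, 0, 0, -3.3, -1.5, 0, 0, -3.3, -1.5, 0, 0, -3.3, -1.5, 0, 0, -3.3, -1.5, 0, 0, -3.3, -1.5, 0, 0, 0, 0, 2.4, 0, 0, 0, 0, 0, 0, 0, 0, 0, 0, 0, 0, 0]

```text
time: 36.5
ee_pos: [0.4214, 0.1513, 0.0491]
eef_rot: [1.0, 0.012, 0.0, 0.0]
ft_force: [0.1, -0.3, -0.4]
width: 0.0566
grip_force: 0.0
```

```bash
python3 -c "
from d import *
filt(.436,.153,1.3,.105); filters()"
```

```text
turn 0.1  x -0.14 y -0.13 z 0.16
turn -0.0  x 0.00 y 0.00 z 6.70
x 0.434 y 0.153 size 109 35 yaw 1.4
x 0.541 y 0.043 size 282 38 yaw -90.0
```

Call:
arm_command:
  moves: [-0.1, -0.1, 2.3, 0, 0, 0, 2.3, 0, 0, 0, 2.2, 0, 0, 0, 0, 0, 0, 0, 0, 0]

```text
time: 36.97
ee_pos: [0.4195, 0.1522, -0.0194]
eef_rot: [1.0, 0.013, -0.001, 0.0]
ft_force: [1.0, 0.6, -0.4]
width: 0.0567
grip_force: 0.0
```

Call:
arm_command:
  moves: [0, 0, 0, 0, 0, 0, 0, 0, 0, 0, 0, 0, 0, 0, 0, 0, 0, 0, 0, 0, 0, 0, 0, 0]
  fingers: 20

```text
time: 37.47
ee_pos: [0.4201, 0.1529, -0.0186]
eef_rot: [1.0, 0.013, 0.001, -0.0]
ft_force: [-0.8, -1.1, 8.0]
width: 0.0351
grip_force: 20.0
```

Call:
arm_command:
  moves: [0, 0, -2.2, 0, 0, 0, -2.4, 0, 0, 0, -2.4, 3.4, 0, 0, -2.3, 3.5, 3.5, -0.08, 0, 0, 3.5, -0.08, 0, 0, 3.5, -0.08, 0, 0, 3.5, -0.08, 0, 0, 3.5, -0.08, 0, 0, 0, 0, 0, 0, 0, 0, 0, 0, 0, 0, 0, 0]

```text
time: 38.47
ee_pos: [0.5931, 0.1403, 0.0729]
eef_rot: [0.999, -0.047, -0.001, 0.0]
ft_force: [-0.3, 0.1, -0.5]
width: 0.0354
grip_force: 20.0
```

```bash
python3 -c "
from d import *
rk();place(.105)"
```

```text
rack X -0.0388 Y 0.1054 tip 0.1004 yaw -5.4 F [-0.3  0.1 -0.5]
turn 0.1  x 0.28 y 0.04 z 0.04
turn -0.0  x 0.00 y -0.00 z 7.20
```

Call:
arm_command:
  moves: [0.1, 0.05, 2.2, 0.1, 0, 0, 2.2, 0, 0, 0, 2, 0, 0, 0, 0.6, 0, 0, 0, 0.3, 0, 0, 0, 0, 0, 0, 0, 0, 0]

```text
time: 39.05
ee_pos: [0.5956, 0.14, 0.002]
eef_rot: [0.999, -0.048, 0.001, -0.0]
ft_force: [-0.1, -0.0, -1.8]
width: 0.0355
grip_force: 20.0
```

Call:
arm_command:
  moves: [0, 0, 0, 0, 0, 0, 0, 0, 0, 0, 0, 0, 0, 0, 0, 0, 0, 0, -2, 0, 0, 0, -2, 0, 0, 0, -1, 0, -2.75, 0, 0, 0, -2.75, 0, 0, 0, 0, 0, 0, 0]
  fingers: 55

```text
time: 39.88
ee_pos: [0.5359, 0.1458, 0.0502]
eef_rot: [0.999, -0.047, -0.001, 0.0]
ft_force: [-0.1, 0.2, -0.5]
width: 0.0482
grip_force: 0.0
```

Call:
arm_command:
  moves: [0, 0, 0, 0, 0, 0, 0, 0, 0, 0, 0, 0, 0, 0, 0, 0, 0, 0, 0, 0, 0, 0, 0, 0, 0, 0, 0, 0, 0, 0, 0, 0, 0, 0, 0, 0]
  fingers: 0

```text
time: 40.63
ee_pos: [0.5403, 0.1449, 0.0506]
eef_rot: [0.999, -0.048, 0.0, 0.0]
ft_force: [-0.0, 0.4, 0.3]
width: 0.0016
grip_force: 0.0
```

```bash
python3 -c "
from d import *
rk();b=bay(-.092,.105);seq([(*b,.034-ZO,-5.47)])"
```

```text
rack X -0.0918 Y 0.1049 tip 0.0781 yaw -5.5 F [-0.   0.4  0.3]
turn -0.0  x -0.02 y -0.01 z 4.41
```

Call:
arm_command:
  moves: [0, 0, 2.2, 0, 0, 0, 2.2, 0, 0, 0, 0, 0, 0, 0, 0, 0, 1, 0, 0, 0, 1, 0, 0, 0, 1, 0, 0, 0, 1, 0, 0, 0, 1, 0, 0, 0, 1, 0, 0, 0, 1, 0, 0, 0, 0.6, 0, 0, 0]

```text
time: 41.63
ee_pos: [0.6181, 0.1377, 0.0082]
eef_rot: [0.999, -0.048, 0.001, -0.0]
ft_force: [-2.2, 0.7, 1.2]
width: 0.0005
grip_force: 1.1
```

Call:
arm_command:
  moves: [0.5, 0, 0, 0, 0.5, 0, 0, 0, 0, 0, 0, 0, 0, 0, 0, 0]

```text
time: 41.97
ee_pos: [0.6262, 0.1365, 0.0068]
eef_rot: [0.999, -0.048, 0.0, 0.0]
ft_force: [-0.2, -0.0, -0.4]
width: 0.0007
grip_force: 0.0
```

Call:
arm_command:
  moves: [0.3, 0, 0, 0, 0, 0, 0, 0, 0, 0, 0, 0]

```text
time: 42.22
ee_pos: [0.6289, 0.1364, 0.0067]
eef_rot: [0.999, -0.048, 0.0, -0.0]
ft_force: [0.2, 0.9, 0.5]
width: 0.0006
grip_force: 0.0
```

Call:
arm_command:
  moves: [0.2, 0, 0, 0, 0, 0, 0, 0, 0, 0, 0, 0]

```text
time: 42.47
ee_pos: [0.6305, 0.1363, 0.0066]
eef_rot: [0.999, -0.048, -0.0, 0.0]
ft_force: [-2.3, -0.5, 1.4]
width: 0.0006
grip_force: 1.4
```

```bash
python3 -c "
from d import *
rk()"
```

```text
rack X -0.0011 Y 0.1050 tip 0.0341 yaw -5.5 F [-2.3 -0.5  1.4]
```

Call:
arm_command:
  moves: [0.15, 0, 0, 0, 0, 0, 0, 0, 0, 0, 0, 0]

```text
time: 42.72
ee_pos: [0.6305, 0.1363, 0.0065]
eef_rot: [0.999, -0.048, -0.002, 0.0]
ft_force: [-9.8, -0.1, 6.1]
width: 0.0005
grip_force: 5.1
```

Call:
arm_command:
  moves: [-0.5, 0, 0, 0, 0, 0, -3, 0, 0, 0, -3, 0, 0, 0, -3, 0, 0, 0, -3, 0, 0, 0, -3, 0, 0, 0, -3, 6.8, 0, 0, 0, 6.8, 0, 0, 0, 0, 0, 0, 0, 0]
  fingers: 90

```text
time: 43.55
ee_pos: [0.6272, 0.1365, 0.1862]
eef_rot: [0.986, -0.164, 0.0, 0.0]
ft_force: [-0.2, 0.1, -0.6]
width: 0.0595
grip_force: 0.0
```

```bash
python3 -c "
from d import *
rk();seq([(.34,.41,.2,-19)])"
```

```text
rack X -0.0045 Y 0.1049 tip 0.2137 yaw -18.9 F [-0.2  0.1 -0.6]
turn 0.1  x -36.06 y -16.51 z -1.38
```

Call:
arm_command:
  moves: [-3.6, -1.65, -0.14, 0, -3.6, -1.65, -0.14, 0, -3.6, -1.65, -0.14, 0, -3.6, -1.65, -0.14, 0, -3.6, -1.65, -0.14, 0, -3.6, -1.65, -0.14, 0, -3.6, -1.65, -0.14, 0, -3.6, -1.65, -0.14, 0, -3.6, -1.65, -0.14, 0, -3.6, -1.65, -0.14, 0, 0, 0, 0, 0, 0, 0, 0, 0]

```text
time: 44.55
ee_pos: [0.4245, 0.3305, 0.1902]
eef_rot: [0.987, -0.162, -0.001, 0.007]
ft_force: [0.3, -0.6, -0.7]
width: 0.0784
grip_force: 0.0
```

```bash
python3 -c "
from d import *
rk(); print(r.read_state()['ee_pos'])
i,im=cam('wrist'); np.save('w6.npy',im); import pickle; pickle.dump(i,open('w6.pkl','wb'))
a=ortho(i,'wrist',im,.30,.55,.28,.48,.016,1800)
j,jm=cam('scene'); b=cv2.resize(jm[195:280,215:345],None,fx=3.3,fy=3.3,interpolation=cv2.INTER_CUBIC)
h=max(a.shape[0],b.shape[0]); pad=lambda z:cv2.copyMakeBorder(z,0,h-z.shape[0],0,0,cv2.BORDER_CONSTANT)
o=np.hstack([pad(a),pad(b)]);print(a.shape,o.shape);save('pl.png',o)"
```

```text
rack X -0.2247 Y 0.2787 tip 0.2177 yaw -18.7 F [ 0.3 -0.6 -0.7]
[0.42452536 0.3305168  0.19022889]
(451, 360, 3) (451, 789, 3)
```

View pics/pl.png

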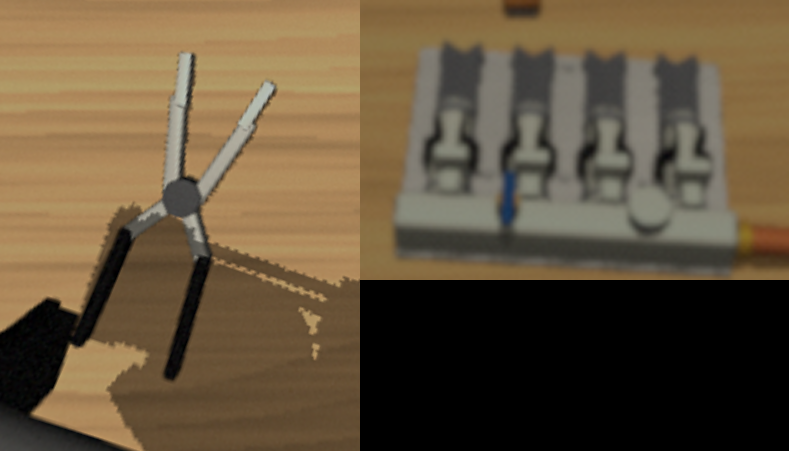

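The left panel shows the pliers: pivot at (183,197), jaw tips (187,55) and (270,88), handle ends (78,342) and (170,377). That gives pivot (0.4406, 0.3783), yaw -20° and a length that matches. The right panel shows all four filters lying under their clips.

```bash
python3 -c "
from d import *
seq([(.3936,.3954,.06-ZO,-20),(.3936,.3954,.004-ZO,-20)])"
```

```text
turn 1.0  x -5.35 y -5.15 z 15.83
turn 0.0  x 0.00 y -0.00 z 5.60
```

Call:
arm_command:
  moves: [-1.8, -1.72, 0, 1, -1.8, -1.72, 0, 0, -1.75, -1.71, 0, 0, 0, 0, 3, 0, 0, 0, 3, 0, 0, 0, 3, 0, 0, 0, 3, 0, 0, 0, 2, 0, 0, 0, 0, 0, 0, 0, 0, 0, 0, 0, 0, 0]

```text
time: 45.57
ee_pos: [0.4054, 0.3684, 0.0497]
eef_rot: [0.985, -0.17, -0.003, 0.007]
ft_force: [0.5, 0.4, 1.3]
width: 0.0781
grip_force: 0.0
```

```bash
cat >> d.py <<'E'
def pl():
    "pliers pixels seen from the wrist: dark handles & grey jaws -> pivot circle"
    i,im=cam("wrist"); o=ortho(i,"wrist",im,.30,.60,.20,.50,.016,1000)
    return i,o
E
python3 -c "
from d import *
seq([(.3936,.3954,.06-ZO,-20),(.3936,.3954,.004-ZO,-20)]); print(r.read_state()['width'])
i,o=pl(); g=cv2.cvtColor(o,cv2.COLOR_RGB2HSV)
m=((g[...,1]<60)&(g[...,2]>90)).astype(np.uint8)
for c in cv2.findContours(m,cv2.RETR_EXTERNAL,cv2.CHAIN_APPROX_NONE)[0]:
    if cv2.contourArea(c)>150: u,v,w,h=cv2.boundingRect(c); print('x %.3f..%.3f y %.3f..%.3f'%(.6-(v+h)/1000,.6-v/1000,.5-(u+w)/1000,.5-u/1000),cv2.contourArea(c))
"
```

```text
turn 0.4  x -2.03 y -2.13 z 1.72
turn 0.0  x 0.00 y -0.00 z 5.60
0.07810955558019277
x 0.437..0.505 y 0.327..0.371 511.0
x 0.444..0.521 y 0.373..0.389 487.5
```

Call:
arm_command:
  moves: [-0.7, -0.7, 0.3, 0.4, -0.7, -0.7, 0.3, 0, -0.6, -0.7, 0.3, 0, 0, 0, 0, 0, 0, 0, 0, 0, 0, 0, 0, 0]

```text
time: 46.12
ee_pos: [0.392, 0.3952, 0.0392]
eef_rot: [0.985, -0.172, -0.003, 0.008]
ft_force: [-0.1, -0.4, -0.1]
width: 0.0781
grip_force: 0.0
```

```bash
python3 -c "
from d import *
seq([(.3936,.3954,.03-ZO,-20),(.3936,.3954,.004-ZO,-20)]);print(r.read_state()['joint_positions'].round(2),r.read_state()['eef_rot'])"
```

```text
turn 0.1  x 0.14 y -0.08 z 3.67
turn 0.0  x 0.00 y -0.00 z 2.60
[-1.48  0.41  0.74  1.83 -0.32  1.04 -2.53] [ 0.98499282 -0.1723691  -0.00348371  0.00811794]
```

Call:
arm_command:
  moves: [0.1, -0.1, 1.5, 0, 0, 0, 1.5, 0, 0, 0, 1.5, 0, 0, 0, 1, 0, 0, 0, 0.6, 0, 0, 0, 0, 0, 0, 0, 0, 0]

```text
time: 46.7
ee_pos: [0.393, 0.3949, -0.0215]
eef_rot: [0.985, -0.173, -0.004, 0.008]
ft_force: [0.1, -1.1, 0.7]
width: 0.0781
grip_force: 0.0
```

Call:
arm_command:
  moves: [0, 0, 0, 0, 0, 0, 0, 0, 0, 0, 0, 0, 0, 0, 0, 0, 0, 0, 0, 0, 0, 0, 0, 0]
  fingers: 30
  squeeze: 7

```text
time: 47.2
ee_pos: [0.3928, 0.3954, -0.0214]
eef_rot: [0.985, -0.173, -0.004, 0.007]
ft_force: [-0.9, 0.1, 4.0]
width: 0.0568
grip_force: 7.0
```

```bash
python3 -c "
from d import *
s=r.read_state(); print(s['joint_positions'].round(3)); rk()
b=bay(-.055,-.105)
x,y,_=s['ee_pos']; seq([(x,y,.13-ZO,yaw_now()),(.48,.20,.13-ZO,-5.47),(*bay(-.12,.105),.13-ZO,-5.47)])"
```

```text
[-1.434  0.504  0.689  1.867 -0.39   0.927 -2.479]
rack X -0.2625 Y 0.3402 tip 0.0061 yaw -19.9 F [-0.9  0.1  4. ]
turn -0.0  x 0.00 y -0.00 z -12.39
turn -14.4  x 10.54 y 18.62 z -0.00
turn -0.0  x 3.70 y 4.91 z -0.00
```

Call:
arm_command:
  moves: [0, 0, -1, 0, 0, 0, -2, 0, 0, 0, -3, 0, 0, 0, -3, 0, 0, 0, -3, 0, 0, 0, 0, -7, 0, 0, 0, -7, 0, 0, 0, 0, 0, 0, 0, 0]

```text
time: 47.95
ee_pos: [0.3937, 0.3964, 0.0984]
eef_rot: [0.999, -0.053, -0.005, 0.007]
ft_force: [0.6, -0.8, -1.7]
width: 0.0568
grip_force: 7.0
```

Call:
arm_command:
  moves: [1.6, 2.6, 0, -0.4, 1.6, 2.6, 0, 0, 1.6, 2.6, 0, 0, 1.6, 2.6, 0, 0, 1.6, 2.6, 0, 0, 1.6, 2.6, 0, 0, 1.6, 2.6, 0, 0, 1.5, 2.6, 0, 0, 1.5, 2.7, 0, 0, 0, 0, 0, 0, 0, 0, 0, 0, 0, 0, 0, 0]

```text
time: 48.95
ee_pos: [0.5122, 0.1493, 0.1003]
eef_rot: [0.999, -0.049, -0.005, 0.007]
ft_force: [-0.2, 0.0, -2.1]
width: 0.0573
grip_force: 7.0
```

```bash
python3 -c "
from d import *
s=r.read_state(); print(s['joint_positions'].round(3),s['width'],s['grip_force']); rk()
seq([(*bay(-.12,.105),.07-ZO,-5.47)])"
```

```text
[-1.141  0.294  0.895  1.846 -0.24   1.134 -1.83 ] 0.057267758462409064 6.974589883902809
rack X -0.1202 Y 0.1067 tip 0.1278 yaw -5.7 F [-0.2  0.  -2.1]
turn -0.2  x 0.02 y 0.17 z 5.78
```

Call:
arm_command:
  moves: [0, 0.17, 1.5, -0.2, 0, 0, 1.5, 0, 0, 0, 1.5, 0, 0, 0, 1.3, 0, 0, 0, 0, 0, 0, 0, 0, 0, 0, 0, 0, 0]

```text
time: 49.53
ee_pos: [0.5122, 0.1471, 0.0432]
eef_rot: [0.999, -0.046, -0.004, 0.007]
ft_force: [0.3, 0.3, -1.2]
width: 0.0573
grip_force: 7.0
```

```bash
cat >> d.py <<'E'
def prof(dx,h):
    "brightness across tool y, at TCP+dx along tool x, height h (true); columns in mm left(+)"
    i,im=cam("wrist"); s=r.read_state(); m=R.from_quat(s["eef_rot"]).as_matrix(); t=m[:,0]; t=np.array([t[0],t[1],0]); t/=np.linalg.norm(t); n=np.array([-t[1],t[0],0])
    k=np.arange(-.04,.0401,.002); P=s["ee_pos"]*[1,1,0]+t*dx+np.outer(k,n)+[0,0,h]
    q=proj(i,"wrist",P).astype(np.float32); g=cv2.remap(im,q[:,0],q[:,1],cv2.INTER_LINEAR)[:,0]
    return k,g
E
python3 -c "
from d import *
rk(); T0=r.read_state()['ee_pos'][2]+ZO
for dx in(.105,.115,.12):
    k,g=prof(dx,T0+.009); print(dx,' '.join('%d:%d/%d'%(a*1000,b.max(),int(b.max())-int(b.min())) for a,b in zip(k,g)))"
```

```text
rack X -0.1200 Y 0.1045 tip 0.0707 yaw -5.3 F [ 0.3  0.3 -1.2]
0.105 -40:96/6 -38:92/4 -36:118/13 -33:118/13 -31:212/19 -29:212/19 -27:213/20 -25:212/20 -23:215/19 -21:202/18 -19:214/12 -17:215/9 -15:93/9 -13:82/6 -11:93/4 -9:93/5 -7:92/5 -5:94/5 -3:93/5 -1:93/4 0:94/5 2:97/6 4:95/4 6:96/5 8:95/5 10:96/5 12:95/5 14:89/3 16:112/10 18:217/8 20:216/7 22:216/14 24:219/18 26:217/18 28:217/18 30:198/89 32:203/95 34:203/95 36:202/95 38:199/94 40:200/93
0.115 -40:55/2 -38:93/5 -36:120/12 -33:135/14 -31:214/20 -29:213/19 -27:214/18 -25:217/19 -23:208/16 -21:213/7 -19:217/8 -17:64/7 -15:216/18 -13:135/10 -11:93/4 -9:55/3 -7:56/2 -5:56/3 -3:58/5 -1:57/3 0:57/4 2:58/3 4:58/4 6:58/2 8:58/3 10:57/3 12:89/4 14:90/4 16:215/19 18:203/17 20:217/11 22:216/12 24:211/17 26:172/16 28:216/18 30:197/93 32:195/90 34:196/93 36:194/92 38:194/93 40:193/91
0.12 -40:72/10 -38:89/4 -36:114/11 -33:113/13 -31:206/22 -29:207/26 -27:206/24 -25:160/17 -23:215/14 -21:215/10 -19:192/13 -17:203/22 -15:207/23 -13:132/10 -11:65/9 -9:65/9 -7:63/8 -5:65/9 -3:48/4 -1:31/1 0:28/2 2:30/3 4:38/2 6:67/10 8:66/9 10:65/8 12:64/8 14:80/8 16:208/19 18:207/19 20:44/4 22:215/9 24:211/17 26:201/21 28:210/19 30:188/88 32:195/93 34:191/91 36:190/89 38:189/89 40:187/88
```

The jaws sit symmetrically about the tool axis, at about ±19 mm. Advancing them over the bay 4 ears.

Call:
arm_command:
  moves: [1, -0.05, 0, 0.2, 1, 0, 0, 0, 1, 0, 0, 0, 1, 0, 0, 0, 1, 0, 0, 0, 0.7, 0, 0, 0, 0.5, 0, 0, 0, 0.3, 0, 0, 0, 0, 0, 0, 0, 0, 0, 0, 0, 0, 0, 0, 0]

```text
time: 50.6
ee_pos: [0.5762, 0.141, 0.042]
eef_rot: [0.999, -0.048, -0.005, 0.007]
ft_force: [-0.2, 0.1, -1.0]
width: 0.0573
grip_force: 7.0
```

```bash
python3 -c "
from d import *
rk()"
```

```text
rack X -0.0556 Y 0.1045 tip 0.0695 yaw -5.5 F [-0.2  0.1 -1. ]
```

Call:
arm_command:
  moves: [0, 0, 0, 0, 0, 0, 0, 0, 0, 0, 0, 0]
  squeeze: 14

```text
time: 50.85
ee_pos: [0.576, 0.141, 0.0419]
eef_rot: [0.999, -0.048, -0.005, 0.007]
ft_force: [-1.7, -0.8, -1.5]
width: 0.0493
grip_force: 14.0
```

Call:
arm_command:
  moves: [0, 0, 0, 0, 0, 0, 0, 0, 0, 0, 0, 0, 0, 0, 0, 0]
  squeeze: 22

```text
time: 51.18
ee_pos: [0.5758, 0.1411, 0.0417]
eef_rot: [0.999, -0.048, -0.005, 0.007]
ft_force: [-5.4, -0.1, -0.8]
width: 0.0478
grip_force: 22.0
```

Call:
arm_command:
  moves: [0, 0, 0, 0, 0, 0, 0, 0, 0, 0, 0, 0, 0, 0, 0, 0, 0, 0, 0, 0, 0, 0, 0, 0]
  squeeze: 32

```text
time: 51.68
ee_pos: [0.5756, 0.141, 0.0416]
eef_rot: [0.999, -0.048, -0.006, 0.007]
ft_force: [-6.1, 0.4, -1.1]
width: 0.0347
grip_force: 32.1
```

```bash
cat >> d.py <<'E'
def ears(Y,X=.06,h=.09,w=.03):
    i,im=cam("wrist"); k=np.arange(-w,w+1e-6,.0015); P=T(RK,np.c_[np.full(k.size,X),Y+k,np.full(k.size,h)])
    q=proj(i,"wrist",P).astype(np.float32); g=cv2.remap(cv2.cvtColor(im,cv2.COLOR_RGB2GRAY),q[:,0],q[:,1],cv2.INTER_LINEAR).ravel()
    print("Y%.3f X%.3f"%(Y,X),"rc",q[0].astype(int),q[-1].astype(int),' '.join(map(str,g)))
E
python3 -c "
from d import *
for Y in(.105,.035,-.035):
    for X in(.055,.062): ears(Y,X)"
```

```text
Y0.105 X0.055 rc [314  45] [186  44] 209 206 206 205 208 206 206 207 209 25 13 18 20 78 218 217 219 74 45 25 105 35 46 227 218 218 212 21 20 19 16 10 214 211 209 210 208 211 160 166 168
Y0.105 X0.062 rc [314  31] [186  30] 209 206 207 208 207 208 207 208 208 209 209 187 128 132 219 217 218 75 55 21 184 45 41 203 218 218 220 154 126 117 212 213 212 212 213 214 215 213 160 172 169
Y0.035 X0.055 rc [437  62] [334  46] 52 49 50 9 18 20 16 15 18 18 5 19 39 10 13 8 10 3 6 4 11 12 5 12 10 7 115 207 35 47 9 2 3 26 12 17 13 22 26 32 16
Y0.035 X0.062 rc [437  49] [334  32] 102 169 154 143 130 117 97 81 65 61 57 34 42 14 7 6 10 9 9 11 3 7 67 198 159 187 198 193 45 43 7 9 6 80 4 111 106 137 151 134 114
Y-0.035 X0.055 rc [515  83] [451  65] 0 0 0 1 4 17 30 25 27 78 78 62 26 28 12 8 11 3 10 11 9 11 8 5 9 6 7 13 31 71 15 9 8 4 6 7 10 9 7 18 12
Y-0.035 X0.062 rc [515  72] [451  53] 0 0 0 0 9 2 15 172 117 115 107 162 23 28 8 5 10 6 13 8 12 6 5 12 9 8 7 25 27 72 15 6 7 6 8 7 5 6 0 47 38
```

Ears at bay 4 now measure about 9 mm over both, held between the bright jaws. Releasing to see whether it stays shut.

Call:
arm_command:
  moves: [0, 0, 0, 0, 0, 0, 0, 0, 0, 0, 0, 0, 0, 0, 0, 0]
  squeeze: 7

```text
time: 52.32
ee_pos: [0.5772, 0.141, 0.0423]
eef_rot: [0.999, -0.048, -0.004, 0.007]
ft_force: [-0.2, 0.4, -1.7]
width: 0.0571
grip_force: 7.0
```

```bash
python3 -c "
from d import *
rk();print(r.read_state()['width'])
for X in(.055,.062): ears(.105,X)"
```

```text
rack X -0.0547 Y 0.1046 tip 0.0698 yaw -5.5 F [-0.2  0.4 -1.7]
0.05709812264205698
Y0.105 X0.055 rc [314  48] [187  48] 211 210 210 210 211 175 218 220 220 97 12 18 23 24 27 25 26 22 52 6 125 32 47 17 25 27 25 24 20 19 19 145 220 218 219 159 214 213 162 164 164
Y0.105 X0.062 rc [314  34] [187  33] 209 208 209 213 173 218 218 220 54 214 211 186 127 161 180 193 204 47 54 10 201 42 43 191 197 186 173 153 129 102 214 218 114 219 217 211 168 216 155 175 175
```

Bay 4 stays clicked (ears still 9 mm wide with the jaws open). Moving on to bay 3.

Call:
arm_command:
  moves: [-1.5, 0, 0, 0, -2, 0, 0, 0, -2, 0, 0, 0, 0, 2.4, 0, 0, 0, 2.4, 0, 0, 0, 2.2, 0, 0, 0, 0, 0, 0, 0, 0, 0, 0, 0, 0, 0, 0]

```text
time: 53.17
ee_pos: [0.5154, 0.0772, 0.0437]
eef_rot: [0.999, -0.048, -0.004, 0.007]
ft_force: [-0.7, -0.5, -1.4]
width: 0.057
grip_force: 7.0
```

```bash
python3 -c "
from d import *
rk();seq([(*bay(-.055,.035),.0695-ZO,-5.47)]);T0=r.read_state()['ee_pos'][2]+ZO
for dx in(.115,.12):
    k,g=prof(dx,T0+.009); print(dx,' '.join('%d:%d/%d'%(a*1000,b.max(),int(b.max())-int(b.min())) for a,b in zip(k,g) if 12<abs(a*1000)<28))"
```

```text
rack X -0.1101 Y 0.0352 tip 0.0712 yaw -5.5 F [-0.7 -0.5 -1.4]
turn 0.0  x 5.51 y 0.02 z 0.17
0.115 -27:209/24 -25:204/23 -23:222/16 -21:221/8 -19:226/5 -17:81/8 -15:211/25 -13:92/13 12:150/22 14:125/10 16:214/25 18:74/7 20:223/8 22:222/14 24:216/20 26:216/25
0.12 -27:208/24 -25:175/19 -23:222/14 -21:223/11 -19:180/15 -17:217/26 -15:210/25 -13:66/3 12:80/4 14:146/15 16:213/24 18:214/24 20:139/13 22:223/13 24:217/18 26:180/18
```

Call:
arm_command:
  moves: [1, 0, 0.1, 0, 1, 0, 0, 0, 1, 0, 0, 0, 1, 0, 0, 0, 0.7, 0, 0, 0, 0.5, 0, 0, 0, 0.3, 0, 0, 0, 0, 0, 0, 0, 0, 0, 0, 0]

```text
time: 54.02
ee_pos: [0.5697, 0.0713, 0.042]
eef_rot: [0.999, -0.048, -0.005, 0.007]
ft_force: [-0.2, 0.5, -1.5]
width: 0.0573
grip_force: 7.0
```

Call:
arm_command:
  moves: [0, 0, 0, 0, 0, 0, 0, 0, 0, 0, 0, 0]
  squeeze: 14

```text
time: 54.27
ee_pos: [0.5693, 0.0713, 0.042]
eef_rot: [0.999, -0.048, -0.005, 0.007]
ft_force: [-1.6, -0.3, -2.2]
width: 0.0484
grip_force: 14.0
```

Call:
arm_command:
  moves: [0, 0, 0, 0, 0, 0, 0, 0, 0, 0, 0, 0, 0, 0, 0, 0]
  squeeze: 22

```text
time: 54.6
ee_pos: [0.5691, 0.0714, 0.0418]
eef_rot: [0.999, -0.048, -0.005, 0.007]
ft_force: [-5.2, 0.9, -1.7]
width: 0.0475
grip_force: 22.0
```

Call:
arm_command:
  moves: [0, 0, 0, 0, 0, 0, 0, 0, 0, 0, 0, 0, 0, 0, 0, 0, 0, 0, 0, 0, 0, 0, 0, 0]
  squeeze: 32

```text
time: 55.1
ee_pos: [0.5688, 0.0713, 0.0417]
eef_rot: [0.999, -0.048, -0.006, 0.007]
ft_force: [-7.3, -0.3, -1.0]
width: 0.0348
grip_force: 32.1
```

Call:
arm_command:
  moves: [0, 0, 0, 0, 0, 0, 0, 0, 0, 0, 0, 0, 0, 0, 0, 0, 0, 0, 0, 0]
  squeeze: 7

```text
time: 55.52
ee_pos: [0.5703, 0.0712, 0.0423]
eef_rot: [0.999, -0.048, -0.004, 0.007]
ft_force: [0.6, 0.3, -2.2]
width: 0.0573
grip_force: 7.0
```

```bash
python3 -c "
from d import *
rk()
for X in(.055,.062): ears(.035,X)"
```

```text
rack X -0.0549 Y 0.0345 tip 0.0698 yaw -5.5 F [ 0.6  0.3 -2.2]
Y0.035 X0.055 rc [314  47] [187  47] 214 211 211 211 213 184 224 226 227 85 11 17 18 28 28 27 30 24 55 13 219 35 49 33 29 27 27 24 19 23 16 191 226 226 223 178 214 211 212 212 212
Y0.035 X0.062 rc [313  33] [187  33] 209 209 209 209 183 224 225 227 51 212 210 190 135 169 186 203 214 43 58 8 219 45 45 209 205 195 182 160 135 86 211 214 153 225 221 218 175 212 211 212 213
```

Bay 3 has clicked and stays shut, with the same pattern as bay 4. Next, bay 2.

Call:
arm_command:
  moves: [-1.5, 0, 0, 0, -2, 0, 0, 0, -2, 0, 0, 0, 0, 2.4, 0, 0, 0, 2.4, 0, 0, 0, 2.2, 0, 0, 0, 0, 0, 0, 0, 0, 0, 0, 0, 0, 0, 0]

```text
time: 56.37
ee_pos: [0.5087, 0.0075, 0.0437]
eef_rot: [0.999, -0.048, -0.004, 0.007]
ft_force: [-0.6, 0.1, -1.6]
width: 0.0573
grip_force: 7.0
```

```bash
python3 -c "
from d import *
rk();seq([(*bay(-.055,-.035),.0695-ZO,-5.47)]);T0=r.read_state()['ee_pos'][2]+ZO
for dx in(.115,.12):
    k,g=prof(dx,T0+.009); print(dx,' '.join('%d:%d/%d'%(a*1000,b.max(),int(b.max())-int(b.min())) for a,b in zip(k,g) if 12<abs(a*1000)<28))"
```

```text
rack X -0.1101 Y -0.0349 tip 0.0712 yaw -5.5 F [-0.6  0.1 -1.6]
turn -0.0  x 5.51 y 0.01 z 0.17
0.115 -27:206/24 -25:203/23 -23:219/17 -21:222/12 -19:225/6 -17:94/10 -15:205/23 -13:94/12 12:152/22 14:113/9 16:206/24 18:83/8 20:223/11 22:222/15 24:198/18 26:207/24
0.12 -27:205/23 -25:168/19 -23:220/16 -21:223/15 -19:183/15 -17:212/24 -15:205/23 -13:65/3 12:81/3 14:122/11 16:206/24 18:208/23 20:175/18 22:221/15 24:217/20 26:163/17
```

Call:
arm_command:
  moves: [1, 0, 0.1, 0, 1, 0, 0, 0, 1, 0, 0, 0, 1, 0, 0, 0, 0.7, 0, 0, 0, 0.5, 0, 0, 0, 0.3, 0, 0, 0, 0, 0, 0, 0, 0, 0, 0, 0]

```text
time: 57.22
ee_pos: [0.563, 0.0016, 0.042]
eef_rot: [0.999, -0.048, -0.005, 0.007]
ft_force: [-1.1, -1.2, -1.7]
width: 0.0573
grip_force: 7.0
```

Call:
arm_command:
  moves: [0, 0, 0, 0, 0, 0, 0, 0, 0, 0, 0, 0]
  squeeze: 14

```text
time: 57.47
ee_pos: [0.5626, 0.0017, 0.042]
eef_rot: [0.999, -0.048, -0.005, 0.007]
ft_force: [-2.4, -0.3, -1.9]
width: 0.0482
grip_force: 14.0
```

Call:
arm_command:
  moves: [0, 0, 0, 0, 0, 0, 0, 0, 0, 0, 0, 0, 0, 0, 0, 0]
  squeeze: 22

```text
time: 57.8
ee_pos: [0.5624, 0.0017, 0.0418]
eef_rot: [0.999, -0.048, -0.005, 0.007]
ft_force: [-6.1, 1.8, -0.9]
width: 0.0476
grip_force: 22.0
```

Call:
arm_command:
  moves: [0, 0, 0, 0, 0, 0, 0, 0, 0, 0, 0, 0, 0, 0, 0, 0, 0, 0, 0, 0, 0, 0, 0, 0]
  squeeze: 32

```text
time: 58.3
ee_pos: [0.5621, 0.0017, 0.0417]
eef_rot: [0.999, -0.048, -0.006, 0.007]
ft_force: [-7.3, 1.4, -1.3]
width: 0.0343
grip_force: 32.1
```

Call:
arm_command:
  moves: [0, 0, 0, 0, 0, 0, 0, 0, 0, 0, 0, 0, 0, 0, 0, 0, 0, 0, 0, 0]
  squeeze: 7

```text
time: 58.72
ee_pos: [0.5636, 0.0016, 0.0423]
eef_rot: [0.999, -0.048, -0.004, 0.007]
ft_force: [-0.6, 0.4, -3.0]
width: 0.0571
grip_force: 7.0
```

```bash
python3 -c "
from d import *
rk()
for X in(.055,.062): ears(-.035,X)"
```

```text
rack X -0.0549 Y -0.0355 tip 0.0698 yaw -5.5 F [-0.6  0.4 -3. ]
Y-0.035 X0.055 rc [313  47] [186  47] 214 211 209 211 212 175 222 223 224 76 21 17 23 23 27 27 29 23 52 5 162 35 49 30 23 24 26 25 17 18 24 203 223 223 218 189 211 211 210 209 210
Y-0.035 X0.062 rc [313  33] [187  33] 206 206 206 207 176 220 221 224 42 207 207 187 132 166 184 199 210 50 58 7 213 44 43 176 202 191 180 157 134 116 208 212 167 220 218 211 171 207 206 208 209
```

Call:
arm_command:
  moves: [-1.5, 0, 0, 0, -2, 0, 0, 0, -2, 0, 0, 0, 0, 2.4, 0, 0, 0, 2.4, 0, 0, 0, 2.2, 0, 0, 0, 0, 0, 0, 0, 0, 0, 0, 0, 0, 0, 0]

```text
time: 59.57
ee_pos: [0.502, -0.0623, 0.0437]
eef_rot: [0.999, -0.048, -0.005, 0.007]
ft_force: [0.1, 0.7, -1.2]
width: 0.0573
grip_force: 7.0
```

```bash
python3 -c "
from d import *
rk();seq([(*bay(-.055,-.105),.0695-ZO,-5.47)]);T0=r.read_state()['ee_pos'][2]+ZO
for dx in(.115,.12):
    k,g=prof(dx,T0+.009); print(dx,' '.join('%d:%d/%d'%(a*1000,b.max(),int(b.max())-int(b.min())) for a,b in zip(k,g) if 12<abs(a*1000)<28))"
```

```text
rack X -0.1101 Y -0.1050 tip 0.0712 yaw -5.5 F [ 0.1  0.7 -1.2]
turn -0.0  x 5.51 y 0.00 z 0.17
0.115 -27:200/20 -25:208/21 -23:208/16 -21:214/15 -19:218/12 -17:109/12 -15:207/22 -13:83/9 12:144/20 14:106/9 16:203/23 18:99/9 20:214/16 22:211/17 24:176/18 26:202/22
0.12 -27:201/20 -25:158/16 -23:208/17 -21:212/16 -19:167/16 -17:211/22 -15:206/21 -13:62/4 12:78/4 14:125/12 16:204/25 18:206/24 20:188/18 22:208/16 24:203/19 26:147/16
```

Bay 2 has clicked and stays shut. Now bay 1.

Call:
arm_command:
  moves: [1, 0, 0.1, 0, 1, 0, 0, 0, 1, 0, 0, 0, 1, 0, 0, 0, 0.7, 0, 0, 0, 0.5, 0, 0, 0, 0.3, 0, 0, 0, 0, 0, 0, 0, 0, 0, 0, 0]

```text
time: 60.42
ee_pos: [0.5563, -0.0681, 0.0421]
eef_rot: [0.999, -0.048, -0.005, 0.007]
ft_force: [0.8, 0.4, -1.8]
width: 0.0572
grip_force: 7.0
```

Call:
arm_command:
  moves: [0, 0, 0, 0, 0, 0, 0, 0, 0, 0, 0, 0]
  squeeze: 14

```text
time: 60.67
ee_pos: [0.556, -0.0679, 0.0421]
eef_rot: [0.999, -0.048, -0.005, 0.007]
ft_force: [-2.1, 0.7, -1.0]
width: 0.0481
grip_force: 14.0
```

Call:
arm_command:
  moves: [0, 0, 0, 0, 0, 0, 0, 0, 0, 0, 0, 0, 0, 0, 0, 0]
  squeeze: 22

```text
time: 61.0
ee_pos: [0.5558, -0.068, 0.0419]
eef_rot: [0.999, -0.048, -0.005, 0.007]
ft_force: [-5.2, 1.1, -1.6]
width: 0.0471
grip_force: 22.0
```

Call:
arm_command:
  moves: [0, 0, 0, 0, 0, 0, 0, 0, 0, 0, 0, 0, 0, 0, 0, 0, 0, 0, 0, 0, 0, 0, 0, 0]
  squeeze: 32

```text
time: 61.5
ee_pos: [0.5553, -0.068, 0.0417]
eef_rot: [0.999, -0.048, -0.006, 0.007]
ft_force: [-6.8, 1.1, -1.2]
width: 0.0346
grip_force: 32.1
```

Call:
arm_command:
  moves: [0, 0, 0, 0, 0, 0, 0, 0, 0, 0, 0, 0, 0, 0, 0, 0, 0, 0, 0, 0]
  squeeze: 7

```text
time: 61.92
ee_pos: [0.5569, -0.0681, 0.0424]
eef_rot: [0.999, -0.048, -0.004, 0.007]
ft_force: [0.7, -0.5, -1.4]
width: 0.0571
grip_force: 7.0
```

```bash
python3 -c "
from d import *
rk()
for X in(.055,.062): ears(-.105,X)
# dish outline from the side and scene cameras (grey on wood), rim height
for n in('side','scene'):
    i,im=cam(n); o=ortho(i,n,im,.25,.65,-.55,-.18,.012,1000); g=cv2.cvtColor(o,cv2.COLOR_RGB2HSV)
    m=((g[...,1]<60)&(g[...,2]>60)).astype(np.uint8); m=cv2.morphologyEx(m,cv2.MORPH_OPEN,np.ones((15,15)))
    c=max(cv2.findContours(m,cv2.RETR_EXTERNAL,cv2.CHAIN_APPROX_NONE)[0],key=cv2.contourArea)
    (u,v),(w,h),a=cv2.minAreaRect(c); print(n,'x %.3f y %.3f'%(.65-v/1000,-.18-u/1000),w,h,a)
"
```

```text
rack X -0.0549 Y -0.1055 tip 0.0699 yaw -5.5 F [ 0.7 -0.5 -1.4]
Y-0.105 X0.055 rc [313  47] [186  47] 145 148 147 209 207 165 208 213 215 68 14 18 19 21 24 24 26 20 49 18 107 33 45 28 25 25 26 23 12 19 22 201 213 209 201 208 207 209 207 207 207
Y-0.105 X0.062 rc [313  33] [187  33] 159 160 156 208 159 206 209 211 45 208 207 185 128 156 177 185 197 41 52 12 200 41 39 176 192 181 167 147 118 110 204 210 172 208 204 196 192 205 205 205 205
side x 0.435 y -0.359 261.5177307128906 193.8248291015625 87.21483612060547
scene x 0.465 y -0.356 315.0501708984375 189.69033813476562 87.51044464111328
```

All four clips are shut. The dish is centred at (0.435, -0.359), about 260 x 194 mm over the rim, long side along x. Carrying the pliers there.

Call:
arm_command:
  moves: [-1.5, 0, 0, 0, -2, 0, 0, 0, -2, 0, 0, 0, -1, 0, 0, 0, 0, 0, -2.5, 0, 0, 0, -2.5, 0, 0, 0, -1, -2, 0, 0, 0, -5, 0, 0, 0, 0, 0, 0, 0, 0]

```text
time: 62.95
ee_pos: [0.4923, -0.0609, 0.1024]
eef_rot: [1.0, 0.013, -0.005, 0.007]
ft_force: [-1.4, -0.1, -1.7]
width: 0.057
grip_force: 7.0
```

```bash
python3 -c "
from d import *
rk();seq([(.395,-.358,.13-ZO,2),(.395,-.358,.0105-ZO,2)])"
```

```text
rack X -0.1200 Y -0.1045 tip 0.1299 yaw 1.5 F [-1.4 -0.1 -1.7]
turn -0.5  x -10.76 y 29.35 z -0.01
turn 0.0  x 0.00 y 0.00 z 11.95
```

Call:
arm_command:
  moves: [-1.1, 2.9, 0, 0, -1.1, 2.9, 0, 0, -1.1, 2.9, 0, 0, -1.1, 2.9, 0, 0, -1.1, 2.9, 0, 0, -1.1, 2.9, 0, 0, -1.1, 2.9, 0, 0, -1.1, 3, 0, 0, -1.1, 3, 0, 0, -0.9, 3, 0, -0.5, 0, 0, 0, 0, 0, 0, 0, 0]

```text
time: 63.95
ee_pos: [0.3902, -0.3589, 0.1073]
eef_rot: [1.0, 0.014, -0.006, 0.007]
ft_force: [0.9, 1.1, -2.5]
width: 0.0568
grip_force: 7.0
```

Call:
arm_command:
  moves: [0, 0, 0, 0, 0, 0, 0, 0]

```text
time: 64.12
ee_pos: [0.3927, -0.3557, 0.1074]
eef_rot: [1.0, 0.018, -0.005, 0.007]
ft_force: [1.2, -0.3, -1.6]
width: 0.0573
grip_force: 7.0
```

```bash
python3 -c "
from d import *
seq([(.395,-.358,.0105-ZO,2)]);print(r.read_state()['joint_positions'].round(2))"
```

```text
turn 0.1  x 0.22 y 0.24 z 12.44
[-0.28  0.32  1.09  1.87 -0.29  1.14 -0.63]
```

Call:
arm_command:
  moves: [0.2, 0.2, 2.5, 0, 0, 0, 2.5, 0, 0, 0, 2.5, 0, 0, 0, 2.2, 0, 0, 0, 1.5, 0, 0, 0, 0.6, 0, 0, 0, 0.4, 0, 0, 0, 0, 0, 0, 0, 0, 0]

```text
time: 64.87
ee_pos: [0.3939, -0.3604, -0.0132]
eef_rot: [1.0, 0.018, -0.005, 0.007]
ft_force: [0.4, 0.7, -0.7]
width: 0.057
grip_force: 7.0
```

Call:
arm_command:
  moves: [0, 0, 0.1, 0, 0, 0, 0.1, 0, 0, 0, 0, 0]

```text
time: 65.12
ee_pos: [0.3935, -0.3606, -0.0156]
eef_rot: [1.0, 0.018, -0.005, 0.007]
ft_force: [-0.4, 0.3, -1.4]
width: 0.0572
grip_force: 7.0
```

```bash
python3 -c "
from d import *
rk();print(r.read_state()['ee_pos'])"
```

```text
rack X -0.1897 Y -0.4122 tip 0.0119 yaw 2.0 F [-0.4  0.3 -1.4]
[ 0.39354026 -0.36056398 -0.01561265]
```

Call:
arm_command:
  moves: [0, 0, 0.1, 0, 0, 0, 0.1, 0, 0, 0, 0, 0]

```text
time: 65.37
ee_pos: [0.3932, -0.3606, -0.018]
eef_rot: [1.0, 0.018, -0.005, 0.007]
ft_force: [0.4, -0.3, 1.0]
width: 0.057
grip_force: 7.0
```

Call:
arm_command:
  moves: [0, 0, 0.1, 0, 0, 0, 0, 0]

```text
time: 65.53
ee_pos: [0.3933, -0.3606, -0.0185]
eef_rot: [1.0, 0.018, -0.005, 0.007]
ft_force: [-0.8, 2.5, 6.6]
width: 0.0574
grip_force: 7.0
```

Call:
arm_command:
  moves: [0, 0, 0, 0, 0, 0, 0, 0, 0, 0, 0, 0, 0, 0, 0, 0, 0, 0, 0, 0, 0, 0, 0, 0]
  fingers: 90

```text
time: 66.03
ee_pos: [0.393, -0.3605, -0.0191]
eef_rot: [1.0, 0.018, -0.005, 0.007]
ft_force: [0.1, 0.3, -0.7]
width: 0.0773
grip_force: 0.0
```

Call:
arm_command:
  moves: [0, 0, -1, 0, 0, 0, -2, 0, 0, 0, -3, 0, 0, 0, -3, 0, 0, 0, -3, 0, 0, 0, -3, 0, -3, 0, 0, 0, -3, 0, 0, 0, 0, 0, 0, 0, 0, 0, 0, 0]

```text
time: 66.87
ee_pos: [0.3337, -0.3604, 0.1321]
eef_rot: [1.0, 0.017, -0.004, 0.006]
ft_force: [0.5, 0.5, 0.3]
width: 0.0785
grip_force: 0.0
```

```bash
python3 -c "
from d import *
print(r.read_state()['ee_pos'])
i,im=cam('wrist'); o=ortho(i,'wrist',im,.28,.60,-.50,-.22,.012,1000)[::9,::6]
g=cv2.cvtColor(o,cv2.COLOR_RGB2GRAY); s=cv2.cvtColor(o,cv2.COLOR_RGB2HSV)[...,1]
for a,b in zip(g,s): print(''.join('#' if v<60 else 'w' if t>80 else '+' if v>200 else '.' for v,t in zip(a,b)))"
```

```text
[ 0.33374972 -0.36042138  0.13212793]
###############################################
###############################################
###############################################
###############################################
###############################################
###############################################
###############################################
#######################################wwwwwwww
wwwwwww...##################...........wwwwwwww
wwwwwww................................wwwwwwww
wwwwwww................................wwwwwwww
wwwwwww................................wwwwwwww
wwwwwww................................wwwwwwww
wwwwwww...............................#wwwwwwww
wwwwwww................................wwwwwwww
wwwwwww................................wwwwwwww
wwwwwww................................wwwwwwww
wwwwwww.................................wwwwwww
wwwwwww.................................wwwwwww
wwwwwww.................................wwwwwww
wwwwwww.................................wwwwwww
wwwwwwww...........##......#............wwwwwww
wwwwwwww...........##......##...........wwwwwww
wwwwwwww...........##......##...........wwwwwww
wwwwwwww...........##......##...........wwwwwww
wwwwwwww...........#........#...........wwwwwww
wwwwwwww...........#........#...........wwwwwww
wwwwwwww...........#........#...........wwwwwww
wwwwwwww...........#........#...........wwwwwww
wwwwwwww................................wwwwwww
wwwwwwww................................wwwwwww
wwwwwwww.................................wwwwww
wwwwwwww.#..####################.#.......wwwwww
wwwwwwww..........wwwwwwwwwwwwwwwwwwwwwwwwwwwww
wwwwwwwwwwwwwwwwwwwwwwwwwwwwwwwwwwwwwwwwwwwwwww
wwwwwwwwwwwwwwwwwwwwwwwwwwwwwwwwwwwwwwwwwwwwwww
```

The pliers' handles are seen lying inside the dish (x 0.34 to 0.41, floor spanning 0.31 to 0.56), and the gripper is clear.

```bash
python3 -c "
from bench import r
print(r.close_job())"
```

```text
the job is handed in; nothing more can be done
None
```

All four filters are home in bays 1 to 4, all four clips are clicked shut with the pliers, the pliers lie flat in the steel dish, and the job is handed in with no verdict returned.

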